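Load the sample changer of the analyser and start the run

ROBOT

A 6-joint arm with a two-finger parallel gripper is mounted at the origin on the work surface. World frame = base frame: x ahead of the robot, y to its left, z up, the work surface at z = 0. Lengths are in mm, angles in rad, forces in N, time in s.
With the tool pointing down it reaches from about 400 to 925 mm from the base axis. Payload 12.5 kg.
Tool frame: the origin (TCP) lies midway between the tips of the shut fingers; the grasp point (between the pads) lies 19 mm behind it; z points along the fingers, y is the line along which they close (so a half turn about z gives the same grasp; the last joint's range is limited). The gripper opens to 95 mm and grips with 3 to 60 N. Pads are 20 mm wide; open, the fingers measure 119 mm over their backs; the gripper's body (75 mm by 180 mm) begins 59 mm behind the grasp point.
Start: joints at [1.05, 0.491, 1.559, -0, 1.092, -0.106], TCP at [251.865, 572.023, 214.661] pointing down, gripper open.
Joint ranges: [-3.1, 3.1], [-0.84, 2.19], [0.05, 2.79], [-1.13, 4.28], [0.06, 2.93], [-2.69, 2.69]. Speed limits (rad/s): [2.22, 2.22, 2.79, 3.14, 3.14, 3.14].

INTERFACE

Orientations are given as [roll, pitch, yaw] about the fixed x, y, z axes, in that order (R = Rz(yaw) Ry(pitch) Rx(roll)).
In Python, from cell import env gives the robot as it stands.
- The arm moves only by the shell command python3 -m inch 'ROWS'. ROWS is JSON, a list of rows, each a list of 7 numbers: the turn, a rotation vector about the tool's x, y, z in rad, then the shift along the tool's x, y, z in cm, then the closure, from -1 (fully open) to 1 (shut). A call has 1 to 20 rows; each row shifts and turns the commanded pose from where the row before left it, along the tool's axes as they then stand; what a row does not reach is not made up. A row lasts 1/8 s, in which the tool goes at most 62.5 mm and 10.7 degrees, less where a joint would pass 70% of its speed; a pose out of reach is approached as far as the arm can. A call with a gripper value outside its range is refused whole. The fingers move at their own pace and stop on an object; the grip force is fixed at half the most. Time passes only in rows, so rows that do not move let the fingers close. It gives the time, the measured TCP pose, the force, the opening and the grip force at its end, in the units of the state.
- env.state(): the state, without advancing time (a new reading comes with each control period).
- env.read_camera(name): name is "scene" or "side" or "wrist"; returns a dict with "img" (384x512x3 uint8, red, green, blue), "depth" (384x512 float32, mm along the optical axis (not along the pixel's ray), 0 where there is no reading), "fx", "fy", "cx", "cy" (pixels), "position" and "orientation" of the camera in the world. Camera axes: x right, y down, z forward; pixel columns grow to the right and rows downward; lengths in mm; the calibration is good to about 2 mm. A picture is of the moment at which its call begins.
- env.job_done(): hands the job in; it is judged then, once.
Trained networks look in a picture, given as the dict that the camera call returned (one of the last four; its "shot" number tells which), for a name from the list of things; names that differ only in an ending like _2 or _b are one class to them, and where a whole thing is asked for, a point or a joint stands for the part that bears it (a point fixed in the world has none). Each returns a list of dicts, best first, with "score" (0 to 1); they miss things now and then, are a little off and sometimes report something else, mostly with a low value. They report only what shows in the picture. A call takes as long as a camera call. They do not tell look-alikes from the thing itself.
- env.find_in(picture, target): "centre" ([x, y, z] in mm, in the coordinates of the camera as it stood for that picture, good to about 4 mm: the middle of the surface that is visible of it).
- env.trace(picture, target): "mask" (384x512 bool, what is visible of it).
The state is a dict: "t": time; "joints": joint angles; "qvel": joint speeds; "tau": joint torques, N m; "eef_pos": TCP position; "tcp_rot": TCP orientation; "ft_force": force on the tool from outside, world axes, zero at the start; "moment": the same for the moment, N m; "opening": opening from 0.0 (shut) to 1.0 (fully open); "grip_force": force on a finger pad.
Only numpy, scipy, OpenCV 4.12 (cv2) and the standard library are available. Lean on these libraries where they do the work, as an engineer would, in place of code of your own. Each camera call takes 0.05 s, during which the arm holds its last target. There are 200 camera calls.

TASK

Load the analyser for a run: drop the steel reference standard from under its dust cover into the wide pocket of the turntable and every sample cup on the blue mat into a sample pocket of its own, all standing upright on the pocket floors, and put the cover back on the standard's empty stand. Then turn the turntable by its handwheel until the standard is centred under the measuring head, and press the start key all the way down. Leave the other things on the bench where they are.

Things in the scene. Friction and masses are not known exactly. Their poses are not given: they have to be found in the camera images.
- standard: reference standard: a plain solid steel puck, 46 mm diameter, 34 mm high, about 0.4 kg; origin at the centre of its underside, z up along its axis. At the start it stands inside the stand's collar, under the cover
- stand: fixed stand of the standard: a black round foot, 80 mm diameter, 6 mm thick, with a collar 50 mm inside, 56 mm outside diameter, rising 6 mm above the foot; origin at the centre of the underside, on the mat. The blue mat is flat, 2 mm thick, fixed, and spans x 0.395 to 0.695, y 0.10 to 0.43 m
- cover: dust cover: see-through grey round cap, open below, 70 mm outside and 64 mm inside diameter, 47 mm high, about 0.1 kg, with a black knob of 20 mm diameter on top whose top is 71 mm above the rim (knob from 49 to 71 mm); origin at the centre of its lower rim, z up. At the start it stands on the stand's foot, round the collar, over the standard
- carousel (a joint): angle of the turntable about its vertical axis (rad, grows counter-clockwise seen from above; 0, or any whole turn, puts the wide pocket under the measuring head). Turns either way, travel -7 to 7. Friction of 0.22 N m (5 N at the handwheel rim) holds it where it is left
- handwheel (a point): black handwheel fixed on the turntable's hub (wheel and table turn as one): rim a round bar 12 mm thick, circle of 45 mm radius to the bar's centre line, hub 28 mm diameter, three 8 mm spokes at 0, 120, 240 degrees from its x axis. Origin on the axis at rim height, 120 mm above the bench, 64 mm above the pocket floors; z up; x (a spoke) points at the wide pocket
- pocket0 (a point): the wide pocket, for the standard: centre of its floor, 56 mm above the bench, 100 mm from the turntable's axis. A black collar ring 54 mm inside, 60 mm outside diameter, 16 mm deep, standing on the aluminium turntable (130 mm radius)
- pocket1 (a point): sample pocket 1: centre of its floor, like pocket0 but 44 mm inside and 50 mm outside diameter, 45 degrees counter-clockwise (from above) round the turntable from pocket0
- pocket2 (a point): sample pocket 2, as pocket1, 90 degrees from pocket0
- pocket3 (a point): sample pocket 3, as pocket1, 135 degrees from pocket0
- pocket4 (a point): sample pocket 4, as pocket1, 180 degrees from pocket0
- pocket5 (a point): sample pocket 5, as pocket1, 225 degrees from pocket0
- pocket6 (a point): sample pocket 6, as pocket1, 270 degrees from pocket0
- pocket7 (a point): sample pocket 7, as pocket1, 315 degrees from pocket0
- head (a point): point under the measuring head's nose at pocket-floor height, fixed to the instrument; its y axis points to the turntable's axis, 100 mm away. The grey head (44 mm wide, underside 112, top 160 mm above the bench) reaches over the turntable here from a white tower (170 mm high). Cups pass under it; a gripper cannot load pockets within 42 degrees of it
- start_key_top (a point): centre of the top of the start key, the round black push key (24 mm diameter, in a grey collar) on the instrument's front deck, about 63 mm above the bench; spring travel 6 mm, 5 N when fully down
- cup1: sample cup: round grey plastic cup with a white cap ring, 36 mm diameter (39 mm over the cap, the upper 12 mm), 34 mm high, closed, about 45 g, standing upright; origin at the centre of its underside, z up. May be absent
- cup2: sample cup, as cup1; may be absent
- cup3: sample cup, as cup1; may be absent
- cup4: sample cup, as cup1; may be absent
- cup5: sample cup, as cup1; may be absent
- jar: squat amber glass jar with white lid, 42 mm diameter, 48 mm high; not part of the job; origin at its underside
- label_roll: roll of paper labels, 54 mm diameter, 26 mm high, 26 mm hole; not part of the job; origin at its underside
- beaker: glass beaker, 68 mm wide, 85 mm high; not part of the job; origin at its underside
- scoop: steel scoop, 160 mm long, lying flat; not part of the job; origin at its underside
There are look-alikes about, which are no part of the job. Leave any orange look-alike of the cover alone.

How it is judged (in metres and radians):
On the way, in this order (a step that is already met when the one before it is completed fails the run):
1. the standard stands in the wide pocket and every cup in a sample pocket of its own, and the cover is back on the empty stand, all released (distance between standard and pocket0 below 0.01 m and angle between each of standard, cup1, cup2, cup3, cup4, cup5's own z axis and vertical below 0.12 rad and (distance between cup1 and pocket1 below 0.008 m or distance between cup1 and pocket2 below 0.008 m or distance between cup1 and pocket3 below 0.008 m or distance between cup1 and pocket4 below 0.008 m or distance between cup1 and pocket5 below 0.008 m or distance between cup1 and pocket6 below 0.008 m or distance between cup1 and pocket7 below 0.008 m) and (distance between cup2 and pocket1 below 0.008 m or distance between cup2 and pocket2 below 0.008 m or distance between cup2 and pocket3 below 0.008 m or distance between cup2 and pocket4 below 0.008 m or distance between cup2 and pocket5 below 0.008 m or distance between cup2 and pocket6 below 0.008 m or distance between cup2 and pocket7 below 0.008 m) and (distance between cup3 and pocket1 below 0.008 m or distance between cup3 and pocket2 below 0.008 m or distance between cup3 and pocket3 below 0.008 m or distance between cup3 and pocket4 below 0.008 m or distance between cup3 and pocket5 below 0.008 m or distance between cup3 and pocket6 below 0.008 m or distance between cup3 and pocket7 below 0.008 m) and (distance between cup4 and pocket1 below 0.008 m or distance between cup4 and pocket2 below 0.008 m or distance between cup4 and pocket3 below 0.008 m or distance between cup4 and pocket4 below 0.008 m or distance between cup4 and pocket5 below 0.008 m or distance between cup4 and pocket6 below 0.008 m or distance between cup4 and pocket7 below 0.008 m) and (distance between cup5 and pocket1 below 0.008 m or distance between cup5 and pocket2 below 0.008 m or distance between cup5 and pocket3 below 0.008 m or distance between cup5 and pocket4 below 0.008 m or distance between cup5 and pocket5 below 0.008 m or distance between cup5 and pocket6 below 0.008 m or distance between cup5 and pocket7 below 0.008 m) and horizontal distance between cover and stand below 0.008 m and z of cover in the frame of stand below 0.0085 m and angle between cover's own z axis and vertical below 0.08 rad and contact force between the fingers and standard below 0.1 N and contact force between the fingers and cover below 0.1 N and contact force between the fingers and cup1 below 0.1 N and contact force between the fingers and cup2 below 0.1 N and contact force between the fingers and cup3 below 0.1 N and contact force between the fingers and cup4 below 0.1 N and contact force between the fingers and cup5 below 0.1 N), for 0.2 s.
2. the wide pocket with the standard is brought under the measuring head (within 8 mm) with the gripper on the handwheel (horizontal distance between pocket0 and head below 0.008 m and horizontal distance between standard and head below 0.013 m and distance between the grasp point and handwheel below 0.07 m and contact force between the fingers and anything else above 0.5 N), for 0.1 s.
3. the start key is pressed down (5 mm or more) with the standard still under the head (horizontal distance between pocket0 and head below 0.008 m and distance of start_key_top from where it was at the start of the episode above 0.005 m), for 0.1 s.
At the end, for the whole second after the job is handed in: standard in the wide pocket (within 10 mm of its floor centre), cups in sample pockets (8 mm), upright (0.12 rad), cover down on the empty stand (8 mm, 0.08 rad), all at rest; the wide pocket within 8 mm of the point under the measuring head; the start key up again (distance between standard and pocket0 below 0.01 m and angle between each of standard, cup1, cup2, cup3, cup4, cup5's own z axis and vertical below 0.12 rad and (distance between cup1 and pocket1 below 0.008 m or distance between cup1 and pocket2 below 0.008 m or distance between cup1 and pocket3 below 0.008 m or distance between cup1 and pocket4 below 0.008 m or distance between cup1 and pocket5 below 0.008 m or distance between cup1 and pocket6 below 0.008 m or distance between cup1 and pocket7 below 0.008 m) and (distance between cup2 and pocket1 below 0.008 m or distance between cup2 and pocket2 below 0.008 m or distance between cup2 and pocket3 below 0.008 m or distance between cup2 and pocket4 below 0.008 m or distance between cup2 and pocket5 below 0.008 m or distance between cup2 and pocket6 below 0.008 m or distance between cup2 and pocket7 below 0.008 m) and (distance between cup3 and pocket1 below 0.008 m or distance between cup3 and pocket2 below 0.008 m or distance between cup3 and pocket3 below 0.008 m or distance between cup3 and pocket4 below 0.008 m or distance between cup3 and pocket5 below 0.008 m or distance between cup3 and pocket6 below 0.008 m or distance between cup3 and pocket7 below 0.008 m) and (distance between cup4 and pocket1 below 0.008 m or distance between cup4 and pocket2 below 0.008 m or distance between cup4 and pocket3 below 0.008 m or distance between cup4 and pocket4 below 0.008 m or distance between cup4 and pocket5 below 0.008 m or distance between cup4 and pocket6 below 0.008 m or distance between cup4 and pocket7 below 0.008 m) and (distance between cup5 and pocket1 below 0.008 m or distance between cup5 and pocket2 below 0.008 m or distance between cup5 and pocket3 below 0.008 m or distance between cup5 and pocket4 below 0.008 m or distance between cup5 and pocket5 below 0.008 m or distance between cup5 and pocket6 below 0.008 m or distance between cup5 and pocket7 below 0.008 m) and horizontal distance between cover and stand below 0.008 m and z of cover in the frame of stand below 0.0085 m and angle between cover's own z axis and vertical below 0.08 rad and horizontal distance between pocket0 and head below 0.008 m and velocity of joint carousel between -0.02 and 0.02 rad/s and distance of start_key_top from where it was at the start of the episode below 0.002 m and linear speed of each of standard, cover, cup1, cup2, cup3, cup4, cup5 below 0.02 m/s); the robot touches nothing.
It fails at once if a bystander is moved by more than 40 mm or knocked over (distance of any of jar, label_roll, beaker, scoop from where it was at the start of the episode above 0.04 m or angle between any of jar, label_roll, beaker, scoop's own z axis and vertical above 0.5 rad).
Of cup1, cup2, cup3, cup4, cup5 only 3 to 5 are there at a start; the rules pass over those that are not, and their reading is None.
At some moment in a run one of cup1, cup2, cup3, cup4, cup5 may be knocked a few centimetres aside while the robot is not near it.
It also fails if it takes over 210 s, if anything falls off the work surface, if the arm or the gripper's body presses on something with over 40 N, if the wrist force passes 120 N, or if a joint passes its speed limit or range.

## Working session

There is one attempt and no reset: what is moved stays moved. The work goes in short steps, Python scripts to look and compute and a shell command to move; the robot and the scene stay as the last step left them, time stands still between calls to the robot, and variables do not carry over. Pictures are saved under pics/ and viewed, at most 14 in all, crops included, and the job is handed in when it is done.

```bash
ls; mkdir -p pics; cat > h.py <<'E'
import numpy as np, cv2
from scipy.spatial.transform import Rotation as R
from cell import env
def cam(n):
    p=env.read_camera(n); return p
def RC(p):
    o=np.array(p["orientation"],float)
    return o if o.shape==(3,3) else R.from_euler('xyz',o).as_matrix()
def w(p,c): return RC(p)@np.array(c)+np.array(p["position"])
def cloud(p):
    d=p["depth"]; v,u=np.mgrid[:384,:512]
    c=np.stack([(u-p["cx"])/p["fx"]*d,(v-p["cy"])/p["fy"]*d,d],-1)
    return c@RC(p).T+np.array(p["position"])
def px(p,x):
    c=RC(p).T@(np.array(x)-np.array(p["position"])); return c[0]/c[2]*p["fx"]+p["cx"],c[1]/c[2]*p["fy"]+p["cy"]
def save(p,n,box=None,s=1.5):
    im=cv2.cvtColor(p["img"],cv2.COLOR_RGB2BGR)
    if box: im=im[box[1]:box[3],box[0]:box[2]]
    cv2.imwrite("pics/"+n+".png",cv2.resize(im,None,fx=s,fy=s,interpolation=cv2.INTER_CUBIC))
E
python3 - <<'E'
from h import *
for n in ["scene","side","wrist"]:
    p=cam(n); save(p,n+"0"); print(n,p["position"],p["orientation"],p["fx"])
    for t in ["cover","standard","stand","carousel","handwheel","pocket0","pocket1","start_key_top","head","cup1","jar","label_roll","beaker","scoop"]:
        try:
            for r in env.find_in(p,t):
                if r["score"]>.3: print(t,round(r["score"],2),w(p,r["centre"]).round(0),np.round(px(p,w(p,r["centre"]))))
        except Exception as e: print(t,e)
print(env.state())
E
```

```text
pics
scene [1227.32202958 -655.93835664  763.4006307 ] [-2.16393597 -0.02464084  0.79585077] 474.8154085441947
cover 0.73 [306. 203.  43.] [242. 169.]
cover 0.61 [559. 364.  45.] [341. 182.]
cover 0.55 [317. 392.  36.] [287. 153.]
stand 0.6 [570. 350.   2.] [339. 198.]
carousel 0.58 [ 596. -132.   52.] [220. 262.]
handwheel 0.85 [ 599. -132.   53.] [221. 263.]
pocket0 0.96 [ 599. -130.   58.] [222. 261.]
pocket1 0.96 [ 599. -130.   58.] [222. 261.]
head 0.79 [ 677. -332.   89.] [167. 316.]
head 0.45 [677. 344.  59.] [372. 197.]
cup1 0.78 [647. 148.  26.] [316. 231.]
cup1 0.65 [551. 168.  32.] [294. 210.]
cup1 0.46 [641. 260.  32.] [341. 211.]
jar 0.6 [373. 278.  27.] [274. 174.]
label_roll 0.76 [441. 271.  19.] [289. 185.]
beaker 0.74 [677. 344.  56.] [371. 198.]
scoop 0.87 [753. 185.   9.] [357. 249.]
side [452.05912554 874.97661608 896.62223302] [-2.33861978e+00  2.76717427e-03 -3.04122046e+00] 430.7896439289593
cover 0.96 [309. 418.  49.] [348. 335.]
cover 0.76 [547. 390.  53.] [237. 312.]
cover 0.75 [295. 230.  47.] [349. 263.]
stand 0.71 [540. 404.   7.] [240. 329.]
carousel 0.8
[... 739 characters left out ...]
4 1.15395671e+00] 264.8457186713954
{'t': 2.25, 'joints': array([ 1.05038845e+00,  4.90898777e-01,  1.55892671e+00, -2.37105092e-05,
        1.09168578e+00, -1.05569079e-01]), 'qvel': array([-0.00047855,  0.00057219,  0.00104765,  0.00099743,  0.00023401,
        0.00041408]), 'tau': array([ 7.09519577e-05, -6.12461329e+01, -2.58428049e+01,  6.92982296e-02,
        4.45212889e-02, -6.21110289e-06]), 'eef_pos': array([251.87197379, 572.00938186, 214.65249089]), 'tcp_rot': array([3.14151394e+00, 2.95000905e-05, 2.72676479e+00]), 'ft_force': array([ 0.65495333,  0.2644182 , -0.45159132]), 'moment': array([ 0.00923057, -0.02100833,  0.03324193]), 'grip_force': 0.0, 'opening': 0.9982058762835742}
```

View pics/scene0.png

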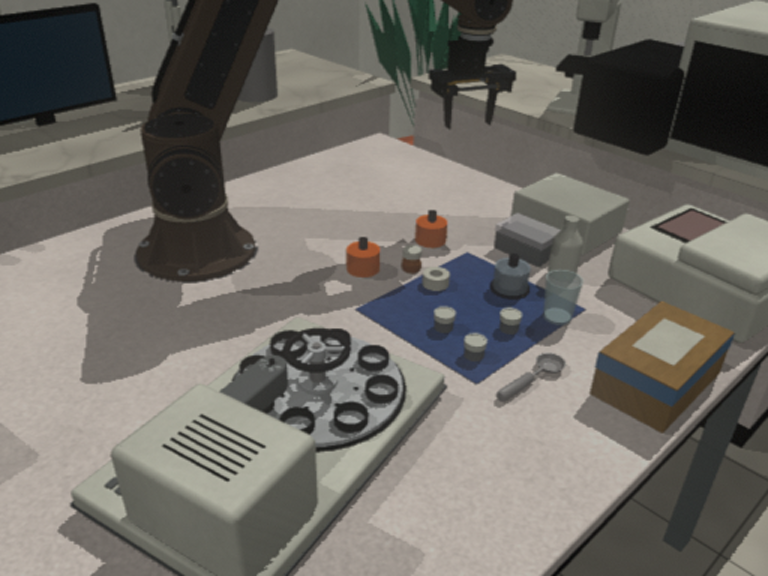

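View pics/side0.png

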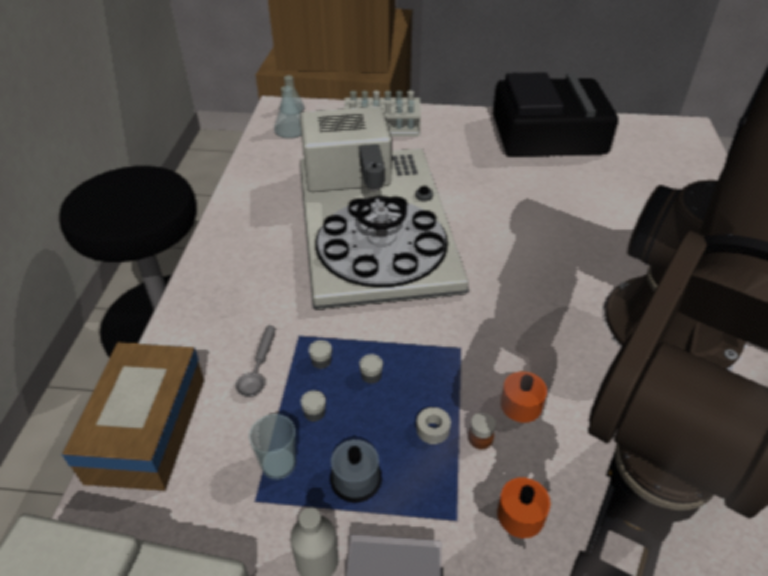

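```bash
python3 - <<'E'
from h import *
p=cam("scene"); X=cloud(p)
m=(p["depth"]>0)
# coarse max height map
xs=np.arange(250,900,50); ys=np.arange(-450,700,50)
print("x:",xs)
q=cam("side"); A=np.concatenate([X[m],cloud(q)[q["depth"]>0]])
for y in ys[::-1]:
    print(y,[int(A[k][:,2].max()) if (k:=(abs(A[:,0]-x-25)<25)&(abs(A[:,1]-y-25)<25)).any() else -1 for x in xs])
for c,(u,v) in [(p,(520,238)),(p,(572,225)),(p,(258,378)),(p,(316,345)),(p,(120,480)),(q,(423,190)),(q,(372,165)),(q,(430,243)),(q,(380,205)),(q,(345,540)),(q,(395,560)),(q,(310,530))]:
    print(u,v,cloud(c)[int(v/1.5),int(u/1.5)].round(0))
E
```

```text
x: [250 300 350 400 450 500 550 600 650 700 750 800 850]
650 [333, 1, 90, 91, 92, 91, 90, 2, 106, 108, 131, 138, 138]
600 [524, 337, 89, 91, 90, 90, 90, 3, 105, 108, 138, 141, 141]
550 [539, 537, 89, 91, 89, 90, 90, 2, 109, 110, 141, 142, 142]
500 [566, 542, 3, 64, 64, 65, 134, 118, 94, 102, 129, 135, 140]
450 [575, 4, 5, 64, 64, 63, 132, 96, 5, 4, 5, 6, 5]
400 [73, 74, 5, 6, 7, 57, 59, 6, 79, 6, 5, 93, 95]
350 [50, 63, 6, 6, 7, 83, 82, 92, 90, 89, 4, 94, 94]
300 [4, 47, 51, 31, 26, 57, 57, 87, 90, 88, 7, 93, 95]
250 [49, 50, 52, 32, 32, 7, 7, 39, 39, 15, 15, 93, 96]
200 [72, 71, 6, 22, 7, 33, 32, 37, 7, 17, 17, 94, 94]
150 [51, 51, 6, 7, 7, 39, 40, 39, 40, 21, 20, 5, 5]
100 [4, 4, 6, 7, 6, 8, 6, 39, 38, 23, 22, 5, 5]
50 [5, 5, 6, 5, 4, 6, 5, 5, 6, 19, 18, 6, 5]
0 [6, 4, 4, 5, 7, 46, 48, 50, 51, 5, 5, 5, 5]
-50 [4, 5, 49, 49, 75, 76, 75, 74, 67, 5, 6, 5, 6]
-100 [5, 3, 47, 73, 75, 128, 129, 125, 73, 48, 5, 6, 5]
-150 [4, 6, 5, 74, 74, 129, 132, 129, 75, 49, 6, 5, 5]
-200 [5, 5, 5, 58, 75, 128, 129, 126, 74, 50, 5, 6, 5]
-250 [4, 4, 4, 48, 74, 75, 168, 163, 59, 51, 22, 5, 5]
-300 [5, 5, 3, 47, 71, 72, 163, 163, 172, 173, 163, 5, 4]
-350 [4, 6, 4, 6, 67, 57, 173, 175, 174, 174, 171, 5, 6]
-400 [4, 4, 5, 4, 48, 50, 173, 174, 175, 174, 174, 6, 6]
-450 [4, 6, 7, 5, 49, 51, 172, 174, 174, 175, 172, 4, 6]
520 238 [482. 492.  48.]
572 225 [595. 498. 119.]
258 378 [ 601. -259.  157.]
316 345 [ 561. -131.  124.]
120 480 [ 613. -465.  128.]
423 190 [ 490. -294.   65.]
372 165 [ 594. -235.  159.]
430 243 [ 467. -122.   57.]
380 205 [ 569. -146.  128.]
345 540 [553. 475.   2.]
395 560 [479. 521.  62.]
310 530 [585. 522. 127.]
```

Candidates for the cover: orange at scene (242,169) and (287,153), see-through grey at (341,182), which I choose because it is grey and stands on the mat. For the cups: white-capped at (294,210), (316,231) and (341,211). The label roll at (289,185) and the amber jar at (274,174) are not cups.

```bash
python3 -m inch '[[0,0,0.165,0,0,-1.7,-1],[0,0,0.165,0,0,-1.7,-1],[0,0,0.165,0,0,-1.7,-1],[0,0,0.165,0,0,-1.7,-1],[0,0,0.165,0,0,-1.7,-1],[0,0,0.165,0,0,-1.7,-1],[0,0,0.166,0,0,-1.7,-1],[0,0,0,-3.4,4.2,0,-1],[0,0,0,-3.4,4.2,0,-1],[0,0,0,-3.4,4.2,0,-1],[0,0,0,-3.4,4.2,0,-1],[0,0,0,-3.4,4.2,0,-1],[0,0,0,-3.3,4.2,0,-1],[0,0,0,-3.3,4.2,0,-1],[0,0,0,0,0,0,-1],[0,0,0,0,0,0,-1]]'
python3 - <<'E'
from h import *
p=cam("wrist"); save(p,"w1"); print(p["position"],p["orientation"])
for t in ["cover","stand","cup1","label_roll","jar","beaker"]:
    for r in env.find_in(p,t):
        if r["score"]>.25: print(t,round(r["score"],2),w(p,r["centre"]).round(0),np.round(px(p,w(p,r["centre"]))))
s=env.state(); print(s["t"],s["eef_pos"],s["tcp_rot"])
E
```

```text
t: 4.35
eef_pos: [545.6, 336.1, 333.5]
tcp_rot: [-3.141, -0.0, 1.57]
ft_force: [0.0, -0.1, -0.4]
opening: 1.0
grip_force: 0.0
[545.86773158 419.45335643 503.26148093] [ 2.84042128e+00  1.89594038e-03 -2.47394304e-03]
cover 0.91 [309. 413.  44.] [114. 113.]
cover 0.75 [551. 380.  53.] [259. 134.]
cover 0.62 [302. 222.  51.] [125. 221.]
cover 0.53 [441. 280.  29.] [200. 187.]
stand 0.71 [746. 224.   8.] [356. 211.]
cup1 0.89 [633. 268.  36.] [304. 194.]
cup1 0.88 [637. 160.  32.] [302. 246.]
cup1 0.75 [549. 183.  35.] [258. 236.]
cup1 0.46 [549. 404.   7.] [258. 118.]
label_roll 0.64 [439. 277.  28.] [200. 189.]
jar 0.85 [365. 288.  50.] [155. 186.]
jar 0.5 [748. 220.   6.] [357. 212.]
beaker 0.67 [682. 359.  45.] [336. 146.]
4.7 [545.37682876 336.54029884 333.86470615] [ 3.14132130e+00 -1.47588999e-04  1.57180486e+00]
```

View pics/w1.png

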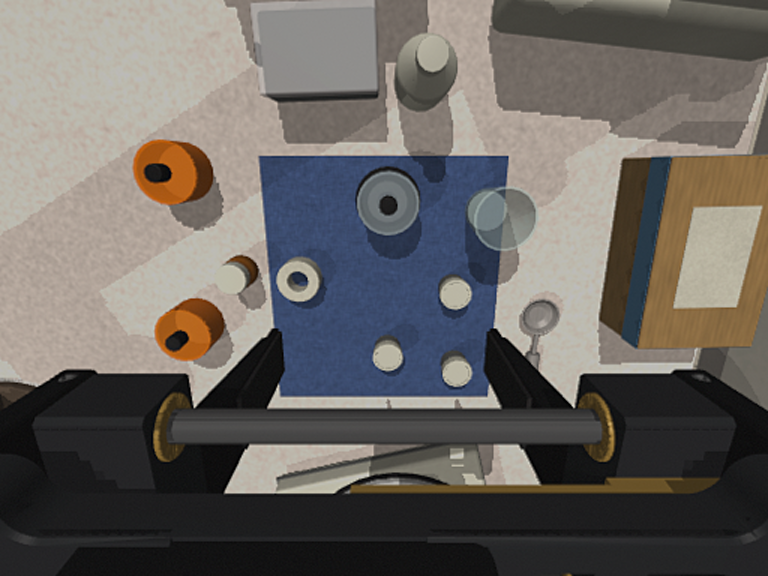

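The picture shows the grey cover at (258,134) and three cups at (258,236), (303,195) and (304,247). Two orange look-alikes stand off the mat. The mat edges are of known position, so I use them to check the calibration.

```bash
cat >> h.py <<'E'
def ray(p,u,v,z):
    "world point on plane z through pixel(s)"
    d=np.stack([(np.asarray(u,float)-p["cx"])/p["fx"],(np.asarray(v,float)-p["cy"])/p["fy"],np.ones(np.shape(u))],-1)@RC(p).T
    o=np.array(p["position"]); return o+d*((z-o[2])/d[...,2])[...,None]
E
python3 - <<'E'
from h import *
p=cam("wrist"); im=p["img"]; hsv=cv2.cvtColor(im,cv2.COLOR_RGB2HSV)
v,u=np.mgrid[:384,:512]
W=ray(p,u,v,2.)
mat=((hsv[...,0]>100)&(hsv[...,0]<125)&(hsv[...,1]>90)).astype(np.uint8)
n,l,st,c=cv2.connectedComponentsWithStats(mat); k=1+st[1:,4].argmax(); m=l==k
# edges: for central rows/cols
print("y edges",np.median([W[np.where(m[:,i])[0].min(),i,1] for i in list(range(185,230))+list(range(285,310))]))
print("y lo",np.median([W[np.where(m[:,i])[0].max(),i,1] for i in range(200,310)]))
print("x lo",np.median([W[j,np.where(m[j])[0].min(),0] for j in range(110,170)]),np.median([W[j,np.where(m[j])[0].min(),0] for j in range(205,215)]))
print("x hi",np.median([W[j,np.where(m[j])[0].max(),0] for j in range(170,215)]))
D=p["depth"]; Z=cloud(p)[...,2]
print("mat z",np.median(Z[m]))
for (a,b) in [(258,236),(303,195),(304,247)]:
    r=18; sub=np.zeros_like(m); sub[b-r:b+r,a-r:a+r]=1
    # white cap top bright, low sat
    k=sub&(hsv[...,1]<60)&(hsv[...,2]>140)
    kt=k&(Z>25)
    P=cloud(p)[kt]
    ys,xs=np.where(k); (cx,cy),rr=cv2.minEnclosingCircle(np.stack([xs,ys],1).astype(np.float32))
    print("cup",ray(p,cx,cy,36.).round(1),"r",rr,"n",k.sum(),"mean", ray(p,xs.mean(),ys.mean(),36.).round(1),"cloud",P.mean(0).round(1))
k=(hsv[...,2]<45)&(np.hypot(u-258,v-136)<14); ys,xs=np.where(k)
print("knob",ray(p,xs.mean(),ys.mean(),75.).round(1),k.sum(),xs.min(),xs.max(),ys.min(),ys.max())
save(p,"w1c",(170,90,350,270),4)
E
```

```text
y edges 426.96662159793516
y lo 101.5252751610401
x lo 396.5730596070249 396.6071439469393
x hi 692.0892994068513
mat z 1.7863783331754064
cup [549. 179.  36.] r 9.486932754516602 n 271 mean [548.9 179.2  36. ] cloud [548.9 178.4  34.6]
cup [633.8 264.6  36. ] r 10.317609786987305 n 315 mean [633.2 265.1  36. ] cloud [632.9 265.5  37.5]
cup [640.1 157.   36. ] r 9.486932754516602 n 264 mean [640.5 155.7  36. ] cloud [640.5 155.8  36.2]
knob [549.7 377.7  75. ] 110 254 264 131 142
```

View pics/w1c.png

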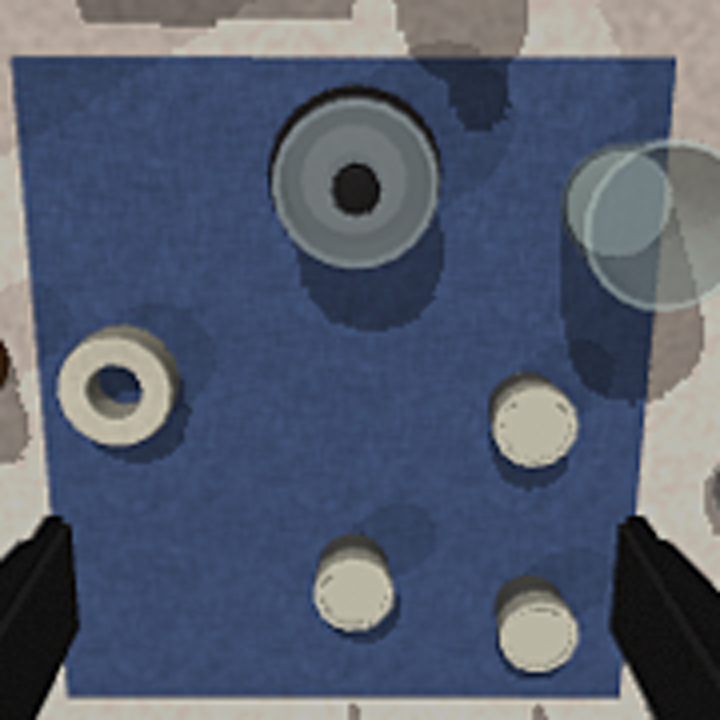

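```bash
python3 -m inch '[[0,0,0,-5.8,0.1,0,-1],[0,0,0,-5.8,0.1,0,-1],[0,0,0,-5.8,0.1,0,-1],[0,0,0,-5.8,0.1,0,-1],[0,0,0,-5.8,0.1,0,-1],[0,0,0,-5.8,0.1,0,-1],[0,0,0,-5.8,0.1,0,-1],[0,0,0,-5.8,0.1,0,-1],[0,0,0,-5.6,0.1,0,-1],[0,0,0,0,0,0,-1],[0,0,0,0,0,0,-1]]'
python3 - <<'E'
from h import *
p=cam("wrist"); save(p,"w2"); print(p["position"],p["orientation"])
for t in ["handwheel","pocket0","start_key_top","head"]:
    for r in env.trace(p,t)[:2]:
        ys,xs=np.where(r["mask"]); print(t,round(r["score"],2),xs.min(),xs.max(),ys.min(),ys.max(),xs.mean(),ys.mean(),len(xs))
E
```

```text
t: 6.12
eef_pos: [554.8, -183.6, 333.5]
tcp_rot: [-3.141, -0.0, 1.57]
ft_force: [0.0, -0.2, -0.2]
opening: 0.998
grip_force: 0.0
[ 554.9585277  -100.30420755  503.3231369 ] [ 2.84070494e+00  1.58308924e-03 -2.38968933e-03]
handwheel 0.83 180 340 42 203 261.2125621007807 121.4296867078982 19726
pocket0 0.85 181 339 42 203 261.19451294697905 121.22472256473489 19464
start_key_top 0.63 212 225 216 229 218.44274809160305 222.4198473282443 131
head 0.67 152 388 16 324 271.4818757192175 156.1653720751822 41712
```

View pics/w2.png

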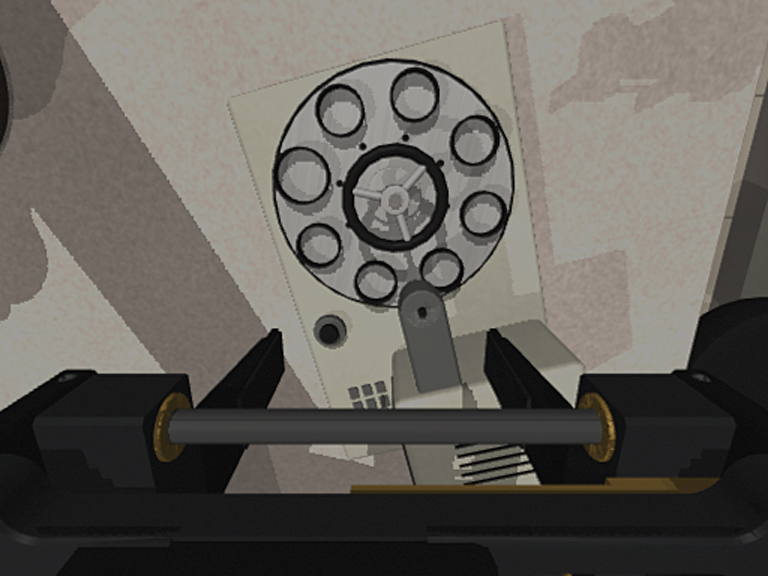

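The picture shows the wide pocket at left, view px (302,175), the handwheel at (396,198), the head nose at (421,305) and the start key at (329,331).

```bash
cat >> h.py <<'E'
from scipy.optimize import minimize
def fit_table(p,a0,th0):
    g=cv2.GaussianBlur(cv2.cvtColor(p["img"],cv2.COLOR_RGB2GRAY),(3,3),0).astype(np.float32)
    t=np.arange(0,2*np.pi,.1)
    def pr(X):
        c=(X-np.array(p["position"]))@RC(p); return c[:,0]/c[:,2]*p["fx"]+p["cx"],c[:,1]/c[:,2]*p["fy"]+p["cy"]
    def samp(X):
        u,v=pr(X); return cv2.remap(g,u.astype(np.float32)[:,None],v.astype(np.float32)[:,None],1).mean()
    def ring(x,y,z,r): return np.stack([x+r*np.cos(t),y+r*np.sin(t),0*t+z],1)
    def cost(q):
        ax,ay,th=q[0],q[1],q[2]; s=0
        for i in range(8):
            a=th+i*np.pi/4; r=28.5 if i==0 else 23.5
            x,y=ax+100*np.cos(a),ay+100*np.sin(a)
            s+=samp(ring(x,y,72.,r))-.5*samp(ring(x,y,56.,r-9))
        return s
    def cw(q): return samp(ring(q[0],q[1],125.,45.))
    b=min(((cost((a0[0]+dx,a0[1]+dy,th0+dt)),a0[0]+dx,a0[1]+dy,th0+dt) for dx in range(-12,13,3) for dy in range(-12,13,3) for dt in np.arange(-.3,.31,.05)))
    o=minimize(cost,b[1:],method="Nelder-Mead",options=dict(initial_simplex=[b[1:],(b[1]+2,b[2],b[3]),(b[1],b[2]+2,b[3]),(b[1],b[2],b[3]+.03)]))
    b2=min((cw((o.x[0]+dx,o.x[1]+dy)),o.x[0]+dx,o.x[1]+dy) for dx in np.arange(-8,8.1,.5) for dy in np.arange(-8,8.1,.5))
    return o.x,o.fun,b2
E
python3 - <<'E'
from h import *
p=cam("wrist")
c0=ray(p,396/1.5,200/1.5,120.); q=ray(p,302/1.5,175/1.5,72.)
print(c0,q,np.hypot(*(q-c0)[:2]))
x,f,b=fit_table(p,c0[:2],np.arctan2(*(q-c0)[[1,0]])); print("axis,th",x,f,"wheel",b)
n=ray(p,np.array([421,422])/1.5,np.array([306,312])/1.5,160.); print("nose",n.round(1),np.hypot(*(n[1]-np.r_[x[:2],160])[:2]))
k=ray(p,218.7,222.,63.); print("key",k)
X=cloud(p)
for nm,u,v in [("key",219,222),("head",281,225),("tower",330,225),("bench",300,30),("deckR",340,60),("table",290,80)]: print(nm,X[v,u].round(1))
# instrument base corners on top plane ~50
C=ray(p,np.array([230,503,350,545])/1.5,np.array([97,20,458,320])/1.5,48.); print(C.round(1))
# head sides
for v in (225,240,250):
    row=p["img"][v].mean(1); print(v,row[255:320].astype(int).tolist())
E
```

```text
[ 566.2661188  -132.56823302  120.        ] [ 469.10693783 -111.01835935   72.        ] 99.52036727137917
axis,th [ 564.58870852 -132.93921239    2.93651679] -154.0148162841797 wheel (np.float32(22.27215), np.float64(566.0887085221148), np.float64(-133.93921239020415))
nose [[ 588.9 -224.7  160. ]
 [ 590.  -230.6  160. ]] 100.88279222874822
key [ 487.44789175 -294.59670863   63.        ]
key [ 488.6 -293.    66.7]
head [ 590.2 -256.2  160. ]
tower [ 603.8 -172.7  343.2]
bench [622.   15.5  44.7]
deckR [687.3 -25.9  43.6]
table [608.1 -56.3  56.1]
[[ 393.8  -33.1   48. ]
 [ 673.1   36.5   48. ]
 [ 507.7 -489.5   48. ]
 [ 753.3 -283.8   48. ]]
225 [153, 154, 154, 153, 154, 154, 154, 154, 153, 155, 154, 155, 157, 166, 93, 63, 75, 79, 79, 80, 79, 79, 79, 80, 80, 80, 80, 79, 79, 79, 79, 78, 78, 79, 78, 79, 79, 79, 79, 79, 79, 79, 80, 77, 65, 57, 88, 112, 104, 105, 98, 96, 97, 98, 98, 98, 99, 100, 99, 98, 98, 98, 99, 99, 101]
240 [153, 152, 153, 154, 157, 140, 96, 88, 91, 97, 101, 101, 102, 101, 102, 102, 103, 107, 69, 67, 77, 79, 79, 79, 78, 79, 79, 78, 78, 79, 79, 79, 79, 78, 79, 78, 78, 78, 78, 78, 78, 79, 78, 79, 79, 78, 80, 70, 53, 94, 104, 102, 100, 100, 101, 100, 101, 101, 102, 102, 103, 103, 103, 102, 102]
250 [153, 153, 153, 154, 159, 153, 93, 88, 93, 97, 100, 101, 102, 102, 103, 103, 103, 104, 104, 106, 79, 68, 72, 79, 80, 79, 79, 79, 79, 79, 78, 79, 79, 78, 79, 79, 78, 78, 78, 78, 79, 78, 79, 78, 79, 78, 78, 79, 81, 73, 60, 73, 101, 104, 103, 102, 105, 104, 104, 103, 103, 104, 104, 105, 104]
```

```bash
python3 -m inch '[[0,0,0,5.6,-0.04,0,-0.2],[0,0,0,5.6,-0.04,0,-0.2],[0,0,0,5.6,-0.04,0,-0.2],[0,0,0,5.6,-0.04,0,-0.2],[0,0,0,5.6,-0.04,0,-0.2],[0,0,0,5.6,-0.04,0,-0.2],[0,0,0,5.6,-0.04,0,-0.2],[0,0,0,5.6,-0.04,0,-0.2],[0,0,0,5.6,-0.04,1,-0.2],[0,0,0,5.8,-0.04,3,-0.2],[0,0,0,0,0,5,-0.2],[0,0,0,0,0,5,-0.2],[0,0,0,0,0,5,-0.2],[0,0,0,0,0,3.5,-0.2],[0,0,0,0,0,0,-0.2],[0,0,0,0,0,0,-0.2]]'
python3 - <<'E'
from h import *
p=cam("wrist"); save(p,"w3",(130,130,390,384),2.3); s=env.state(); print(s["eef_pos"],s["opening"],s["t"])
E
```

```text
t: 8.43
eef_pos: [551.4, 376.2, 111.5]
tcp_rot: [3.14, -0.001, 1.571]
ft_force: [-0.1, 0.6, 0.7]
opening: 0.602
grip_force: 0.0
[551.54173612 376.15748193 111.93148913] 0.5997363737348006 8.475
```

View pics/w3.png

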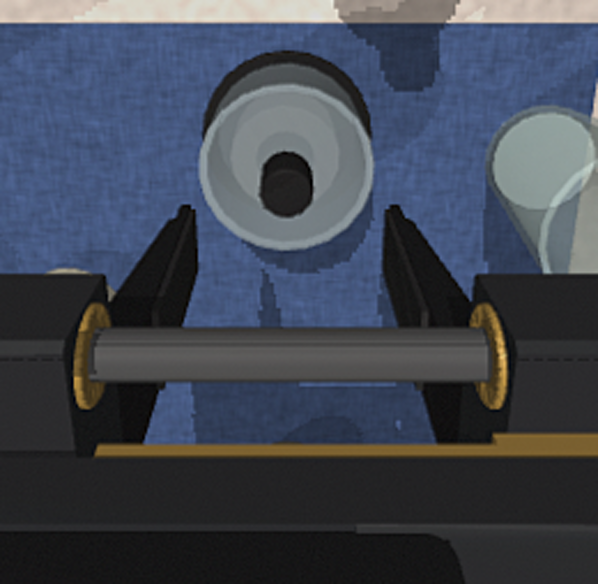

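Grey see-through cap with black knob, knob top centred at native (254,213); the choice is confirmed.

```bash
python3 - <<'E'
from h import *
p=cam("wrist"); print(ray(p,254.3,213.7,79.))
E
```

```text
[550.13055054 377.28017798  79.        ]
```

```bash
python3 -m inch '[[0,0,0,0.1,-0.1,2.6,-0.2],[0,0,0,0,0,2.5,-0.2],[0,0,0,0,0,0,0.9],[0,0,0,0,0,0,0.9],[0,0,0,0,0,0,0.9],[0,0,0,0,0,0,0.9],[0,0,0,0,0,0,0.9],[0,0,0,0,0,-1,0.9],[0,0,0,0,0,-4,0.9],[0,0,0,0,0,-5,0.9],[0,0,0,0,0,0,0.9],[0,0,0,0,0,0,0.9]]'
```

```text
t: 10.02
eef_pos: [549.5, 376.3, 158.6]
tcp_rot: [-3.141, 0.0, 1.571]
ft_force: [-0.5, 0.1, -1.8]
opening: 0.206
grip_force: 30.0
```

```bash
python3 -m inch '[[0,0,0,-5.15,-2.5,0,0.9],[0,0,0,-5.15,-2.5,0,0.9],[0,0,0,-5.15,-2.5,0,0.9],[0,0,0,-5.15,-2.5,0,0.9],[0,0,0,0,0,4,0.9],[0,0,0,0,0,4,0.9],[0,0,0,0,0,2,0.9],[0,0,0,0,0,0.4,0.9],[0,0,0,0,0,0,0.9],[0,0,0,0,0,0,0.9],[0,0,0,0,0,0,-0.2],[0,0,0,0,0,0,-0.2],[0,0,0,0,0,0,-0.2],[0,0,0,0,0,-5,-0.2],[0,0,0,0,0,-5,-0.2],[0,0,0,5,2.5,-5,-0.2],[0,0,0,5,2.5,-3,-0.2],[0,0,0,5,2.5,0,-0.2],[0,0,0,0,2.5,0,-0.2],[0,0,0,0,0,0,-0.2]]'
python3 - <<'E'
from h import *
p=cam("wrist"); save(p,"w4"); print(p["position"],p["orientation"])
for t in ["cover","standard","stand","cup1"]:
    for r in env.find_in(p,t):
        if r["score"]>.25: print(t,round(r["score"],2),w(p,r["centre"]).round(0),np.round(px(p,w(p,r["centre"]))))
E
```

```text
t: 12.52
eef_pos: [545.9, 311.7, 225.4]
tcp_rot: [-3.141, 0.0, 1.571]
ft_force: [-0.5, -0.1, -0.2]
opening: 0.599
grip_force: 0.0
[546.13286309 395.09865945 395.12407846] [ 2.84001677e+00  2.01886038e-03 -1.98217398e-03]
cover 0.78 [443. 197.  36.] [188. 246.]
cover 0.74 [301. 221.  49.] [ 87. 236.]
cover 0.62 [313. 409.  44.] [70. 97.]
standard 0.93 [550. 380.  42.] [260. 121.]
stand 0.85 [551. 380.   4.] [260. 120.]
cup1 0.72 [597. 239.  35.] [291. 220.]
cup1 0.63 [549. 184.  36.] [258. 253.]
```

View pics/w4.png

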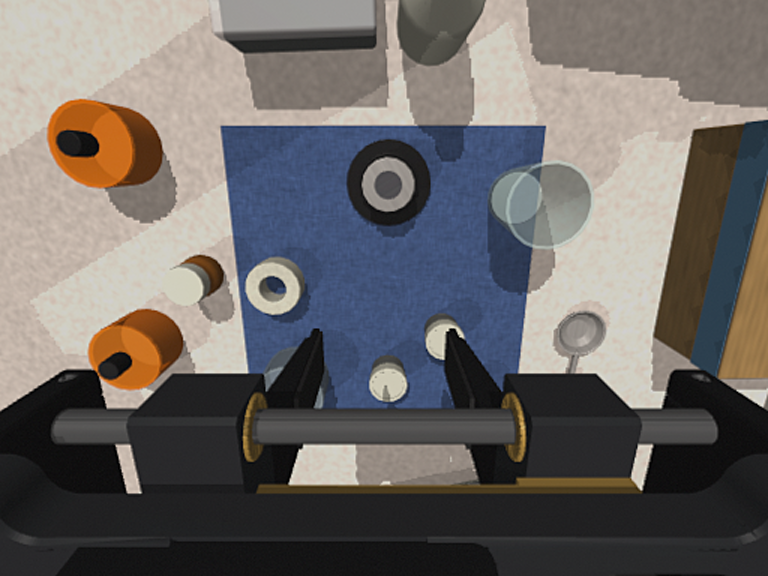

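The cover stands at the mat's lower left, and the stand with the steel standard is bare at view (388,184). Cup B has been knocked to view (443,338).

```bash
python3 - <<'E'
from h import *
p=cam("wrist"); hsv=cv2.cvtColor(p["img"],cv2.COLOR_RGB2HSV); v,u=np.mgrid[:384,:512]
m=(np.hypot(u-259,v-122)<25)&(hsv[...,2]>75)&(hsv[...,1]<70)
l=cv2.connectedComponents(m.astype(np.uint8))[1]; m=l==l[123,251]
ys,xs=np.where(m); (a,b),r=cv2.minEnclosingCircle(np.stack([xs,ys],1).astype(np.float32)); print(a,b,r,m.sum(),ray(p,a,b,42.),r*(395-42)/p["fx"])
for z,dark in [(8.,1)]:
    m=(np.hypot(u-259,v-122)<32)&(hsv[...,2]<50); ys,xs=np.where(m); (a,b),r=cv2.minEnclosingCircle(np.stack([xs,ys],1).astype(np.float32)); print("foot",a,b,r,ray(p,a,b,8.))
E
```

```text
259.0 121.93055725097656 18.179889678955078 968 [548.59710735 378.43323164  42.        ] 24.231092308626636
foot 259.9042663574219 120.88298034667969 28.541624069213867 [550.22940604 378.33041638   8.        ]
```

```bash
python3 -m inch '[[0,0,0,5,0.35,0,-0.4],[0,0,0,1.7,0,0,-0.4],[0,0,0,0,0,5,-0.4],[0,0,0,0,0,5,-0.4],[0,0,0,0,0,5,-0.4],[0,0,0,0,0,3,-0.4],[0,0,0,0,0,1.8,-0.4],[0,0,0,0,0,0,-0.4],[0,0,0,0,0,0,0.6],[0,0,0,0,0,0,0.6],[0,0,0,0,0,0,0.6],[0,0,0,0,0,0,0.6],[0,0,0,0,0,-1.5,0.6],[0,0,0,0,0,-4,0.6],[0,0,0,0,0,-5,0.6],[0,0,0,0,0,-4,0.6],[0,0,0,0,0,0,0.6],[0,0,0,0,0,0,0.6]]'
```

```text
t: 15.08
eef_pos: [548.1, 378.1, 171.9]
tcp_rot: [-3.14, 0.001, 1.571]
ft_force: [-0.1, -0.3, -4.3]
opening: 0.472
grip_force: 30.0
```

```bash
python3 -m inch '[[0,0,0,-5.45,-0.9,0,0.6],[0,0,0,-5.45,-0.9,0,0.6],[0,0,0,-5.45,-0.9,0,0.6],[0,0,0,-5.45,-0.9,0,0.6],[0,0,0,-5.45,-0.9,0,0.6],[0,0,0,-5.45,-0.9,0,0.6],[0,0,0,-5.45,-0.9,0,0.6],[0,0,0,-5.45,-0.9,0,0.6],[0,0,0,-5.45,-0.9,0,0.6],[0,0,-0.171,0,0,0,0.6],[0,0,-0.171,0,0,0,0.6],[0,0,-0.171,0,0,0,0.6],[0,0,-0.171,0,0,0,0.6],[0,0,-0.171,0,0,0,0.6],[0,0,-0.171,0,0,0,0.6],[0,0,-0.171,0,0,0,0.6],[0,0,-0.171,0,0,0,0.6],[0,0,0,0,0,0,0.6],[0,0,0,0,0,0,0.6]]'
python3 - <<'E'
from h import *
p=cam("wrist"); save(p,"w5"); s=env.state(); print(s["eef_pos"],s["tcp_rot"])
print([np.round(px(p,(466.7+dx,-112.6,z)),0) for dx,z in [(0,56),(0,72)]])
E
```

```text
t: 17.45
eef_pos: [467.5, -111.9, 172.4]
tcp_rot: [3.141, -0.002, 2.935]
ft_force: [-0.1, -0.1, -3.8]
opening: 0.474
grip_force: 30.0
[ 467.59213961 -111.93715247  172.55893147] [ 3.14129121e+00 -1.11641243e-03  2.93567128e+00]
[array([256., 187.]), array([256., 191.])]
```

View pics/w5.png

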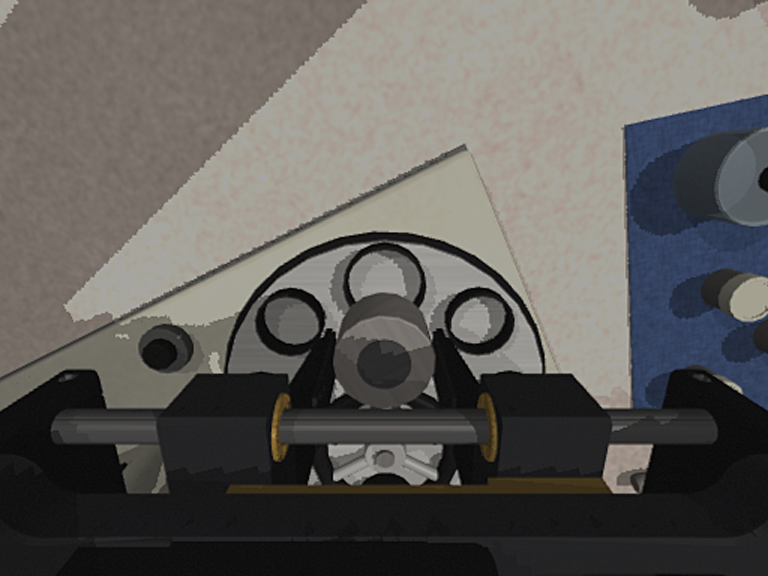

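```bash
python3 -m inch '[[0,0,0,0.06,-0.08,4,0.6],[0,0,0,0,0,3,0.6],[0,0,0,0,0,1.5,0.6],[0,0,0,0,0,0.7,0.6],[0,0,0,0,0,0.3,0.6],[0,0,0,0,0,0,0.6]]'
```

```text
t: 18.25
eef_pos: [467.3, -112.7, 78.4]
tcp_rot: [3.142, 0.001, 2.938]
ft_force: [0.5, 0.0, -4.0]
opening: 0.472
grip_force: 30.0
```

```bash
python3 -m inch '[[0,0,0,0,0,0.15,0.6],[0,0,0,0,0,0,0.6],[0,0,0,0,0,0,0.6],[0,0,0,0,0,0,-0.4],[0,0,0,0,0,0,-0.4],[0,0,0,0,0,0,-0.4],[0,0,0,0,0,-4,-0.4],[0,0,0,0,0,-5,-0.4],[0,0,0,0,0,0,-0.4],[0,0,0,0,0,0,-0.4]]'
python3 - <<'E'
from h import *
p=cam("wrist"); save(p,"w6",(130,130,390,330),2.5)
E
```

```text
t: 19.5
eef_pos: [466.8, -112.6, 166.2]
tcp_rot: [3.141, -0.0, 2.939]
ft_force: [-0.7, -0.8, 0.1]
opening: 0.699
grip_force: 0.0
```

View pics/w6.png

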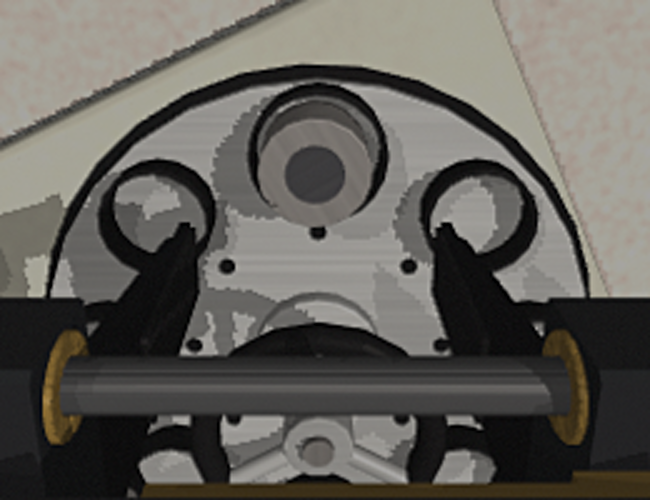

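```bash
python3 -m inch '[[0,0,0.171,0,0,-0.5,-0.2],[0,0,0.171,0,0,-0.5,-0.2],[0,0,0.171,0,0,0,-0.2],[0,0,0.171,0,0,0,-0.2],[0,0,0.171,0,0,0,-0.2],[0,0,0.171,0,0,0,-0.2],[0,0,0.171,0,0,0,-0.2],[0,0,0.171,0,0,0,-0.2],[0,0,0,5.66,-0.35,0,-0.2],[0,0,0,5.66,-0.35,0,-0.2],[0,0,0,5.66,-0.35,0,-0.2],[0,0,0,5.66,-0.35,0,-0.2],[0,0,0,5.66,-0.35,0,-0.2],[0,0,0,0,0,3,-0.2],[0,0,0,0,0,3,-0.2],[0,0,0,0,0,0,-0.2],[0,0,0,0,0,0,-0.2]]'
python3 - <<'E'
from h import *
p=cam("wrist"); hsv=cv2.cvtColor(p["img"],cv2.COLOR_RGB2HSV); print(env.state()["eef_pos"])
a,b=px(p,(449.5,170.3,73.)); v,u=np.mgrid[:384,:512]; print(a,b)
m=(hsv[...,2]<50)&(np.hypot(u-a,v-b)<25); l,_,st,c=cv2.connectedComponentsWithStats(m.astype(np.uint8))[0:4]
print(st,c)
ys,xs=np.where(m); print([ray(p,xs.mean(),ys.max()-9,73.)])
save(p,"w7",(170,150,340,260),4)
E
```

```text
t: 21.68
eef_pos: [449.8, 170.2, 116.8]
tcp_rot: [-3.141, 0.0, 1.571]
ft_force: [0.5, -0.2, 0.8]
opening: 0.601
grip_force: 0.0
[449.97892733 170.19931186 117.21813398]
255.83837436652357 209.98607167799102
[[     0      0    512    384 196147]
 [   246    192     22     27    461]] [[255.4981366  191.46731278]
 [256.29284165 205.40780911]]
[array([449.89390086, 171.20976632,  73.        ])]
```

View pics/w7.png

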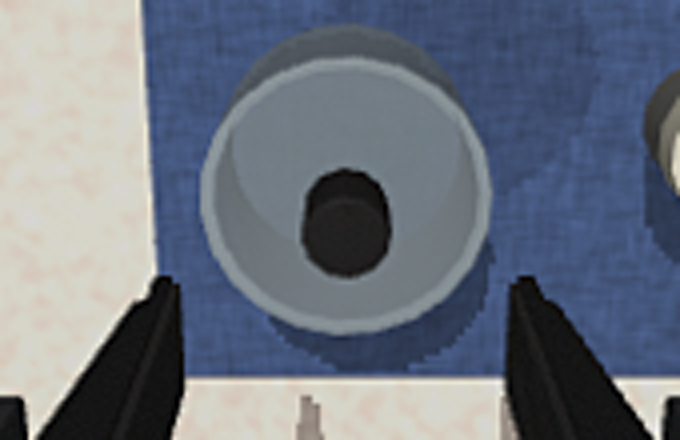

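```bash
python3 -m inch '[[0,0,0,0,0,3.2,-0.2],[0,0,0,0,0,3,-0.2],[0,0,0,0,0,0,-0.2],[0,0,0,0,0,0,0.9],[0,0,0,0,0,0,0.9],[0,0,0,0,0,0,0.9],[0,0,0,0,0,0,0.9],[0,0,0,0,0,0,0.9],[0,0,0,0,0,-4,0.9],[0,0,0,0,0,-6,0.9],[0,0,0,5.15,2.5,0,0.9],[0,0,0,5.15,2.5,0,0.9],[0,0,0,5.15,2.5,0,0.9],[0,0,0,5.15,2.5,0,0.9],[0,0,0,0,0,4,0.9],[0,0,0,0,0,3,0.9],[0,0,0,0,0,0,0.9],[0,0,0,0,0,0,0.9]]'
python3 - <<'E'
from h import *
p=cam("wrist"); save(p,"w8",(170,100,340,240),4); print(px(p,(550,378,79.)))
E
```

```text
t: 23.98
eef_pos: [550.0, 376.5, 85.7]
tcp_rot: [3.141, -0.001, 1.571]
ft_force: [-0.0, 0.1, -0.7]
opening: 0.2
grip_force: 30.0
(np.float64(256.0141948050957), np.float64(226.69562661372152))
```

View pics/w8.png

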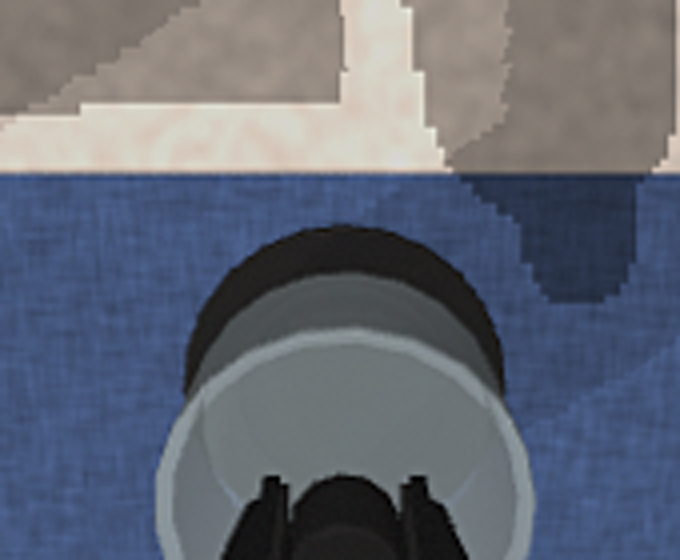

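```bash
python3 -m inch '[[0,0,0,0,0,1.2,0.9],[0,0,0,0,0,1,0.9],[0,0,0,0,0,0.3,0.9],[0,0,0,0,0,0,0.9],[0,0,0,0,0,0,0.9]]'
```

```text
t: 24.65
eef_pos: [549.7, 376.2, 60.6]
tcp_rot: [3.141, -0.0, 1.571]
ft_force: [-3.0, -2.7, 10.5]
opening: 0.204
grip_force: 30.0
```

```bash
python3 -m inch '[[0,0,0,0,0,0,-0.2],[0,0,0,0,0,0,-0.2],[0,0,0,0,0,0,-0.2],[0,0,0,0,0,-5,-0.2],[0,0,0,0,0,-5,-0.2],[0,0,0,0,0,-5,-0.2],[0,0,0,-5,1.4,-5,-0.2],[0,0,0,-5,1.4,0,-0.2],[0,0,0,-4.6,1.2,0,-0.2],[0,0,0,0,0,0,-0.2],[0,0,0,0,0,0,-0.2]]'
python3 - <<'E'
from h import *
p=cam("wrist"); save(p,"w9"); hsv=cv2.cvtColor(p["img"],cv2.COLOR_RGB2HSV)
k=((hsv[...,1]<60)&(hsv[...,2]>140)).astype(np.uint8)
n,l,st,c=cv2.connectedComponentsWithStats(k)
for i in range(1,n):
    if 150<st[i,4]<1500 and st[i,0]>120:
        m=l==i; ys,xs=np.where(m); (a,b),r=cv2.minEnclosingCircle(np.stack([xs,ys],1).astype(np.float32)); print(np.round([a,b,r]),st[i,4],ray(p,c[i][0],c[i][1],36.).round(1),ray(p,a,b,36.).round(1))
for t in ["cup1","cover"]:
    for r in env.find_in(p,t):
        if r["score"]>.25: print(t,round(r["score"],2),w(p,r["centre"]).round(0),np.round(px(p,w(p,r["centre"]))))
X=cloud(p); a,b=np.round(px(p,(550,377,79.))).astype(int); print("knob z",X[b-3:b+4,a-1:a+2,2].round(0).tolist(),env.state()["eef_pos"])
E
```

```text
t: 26.02
eef_pos: [587.7, 237.2, 252.9]
tcp_rot: [-3.141, -0.0, 1.57]
ft_force: [0.1, -0.1, 0.8]
opening: 0.6
grip_force: 0.0
[226.  62.  30.] 323 [545.3 387.2  36. ] [547.8 380.9  36. ]
[154. 138.  19.] 772 [440.2 281.   36. ] [440.4 281.3  36. ]
[268. 174.  13.] 513 [605.6 227.8  36. ] [605.5 228.1  36. ]
[360. 173.  11.] 256 [742.2 229.4  36. ] [743.  228.8  36. ]
[231. 204.  12.] 465 [548.9 179.3  36. ] [548.9 179.4  36. ]
[351. 225.  20.] 172 [737.9 143.6  36. ] [738.4 144.   36. ]
[290. 218.  12.] 412 [639.8 156.6  36. ] [640.9 155.7  36. ]
[214. 306.  23.] 272 [511.3  -7.9  36. ] [513.6 -12.7  36. ]
[430. 311.  15.] 258 [889.8 -18.5  36. ] [895.9 -22.5  36. ]
[216. 316.  18.] 255 [523.4 -36.5  36. ] [514.3 -34.4  36. ]
cup1 0.94 [636. 161.  35.] [287. 215.]
cup1 0.9 [552. 181.  32.] [234. 203.]
cup1 0.75 [608. 229.  34.] [270. 173.]
cover 0.92 [313. 406.  45.] [39. 39.]
cover 0.67 [554. 377.  56.] [229.  62.]
cover 0.57 [303. 222.  50.] [ 61. 180.]
knob z [[80.0, 79.0, 77.0], [79.0, 423.0, 78.0], [78.0, 79.0, 78.0], [79.0, 79.0, 78.0], [78.0, 79.0, 80.0], [78.0, 80.0, 78.0], [78.0, 80.0, 80.0]] [587.40532848 238.03274338 252.83185678]
```

View pics/w9.png

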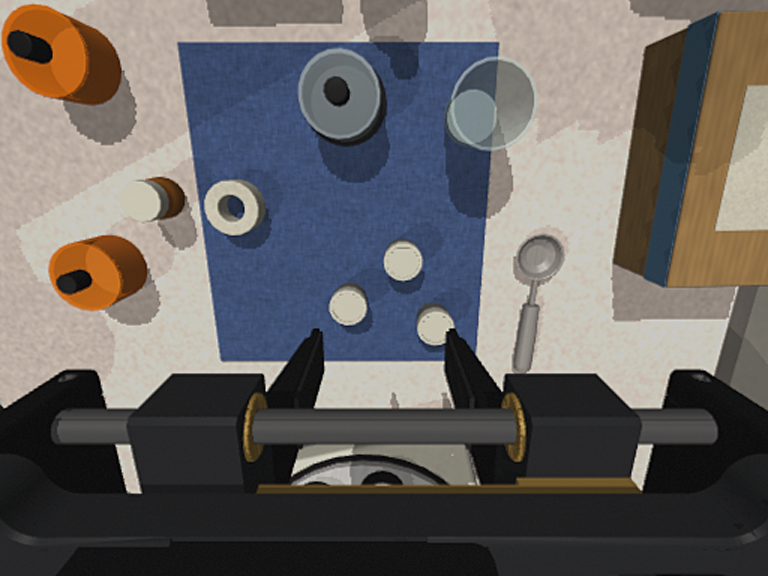

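The cover is back, knob top at z 79. The three cups are at view (348,306), (403,262) and (436,327), and B has come to rest at (605.6,228).

```bash
python3 -m inch '[[0,0,0,-3,-2,4,-0.2],[0,0,0,-2.83,-1.83,4,-0.2],[0,0,0,0,0,5,-0.2],[0,0,0,0,0,5,-0.2],[0,0,0,0,0,3.5,-0.2],[0,0,0,0,0,1.7,-0.2],[0,0,0,0,0,0,-0.2],[0,0,0,0,0,0,0.7],[0,0,0,0,0,0,0.7],[0,0,0,0,0,0,0.7],[0,0,0,0,0,0,0.7],[0,0,0,0,0,-4,0.7],[0,0,0,0,0,-5,0.7],[0,0,0,0,0,-5.4,0.7],[0,0,0,-5.7,-1,0,0.7],[0,0,0,-5.7,-1,0,0.7],[0,0,0,-5.7,-1,0,0.7],[0,0,0,-5.76,-0.94,0,0.7],[0,0,0,0,0,0,0.7],[0,0,0,0,0,0,0.7]]'
python3 - <<'E'
from h import *
p=cam("wrist"); save(p,"w10",(130,130,390,330),2.5); print(env.state()["eef_pos"])
x,f,b=fit_table(p,(564.6,-132.9),2.9365); print(x,f)
E
```

```text
t: 28.68
eef_pos: [510.0, -49.9, 165.3]
tcp_rot: [3.141, -0.0, 1.57]
ft_force: [-0.5, 0.7, -1.1]
opening: 0.403
grip_force: 30.0
[510.09943532 -49.28464235 165.14883962]
[ 563.53942783 -131.13805199    2.933247  ] -8.03485107421875
```

View pics/w10.png

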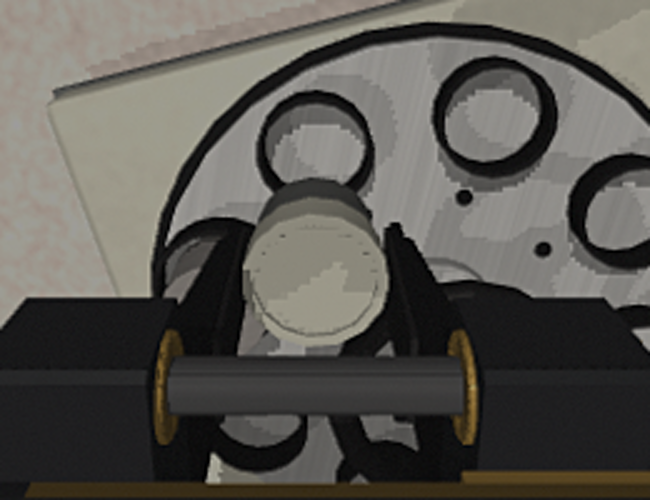

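```bash
python3 -m inch '[[0,0,0,0,0,4,0.7],[0,0,0,0,0,3,0.7],[0,0,0,0,0,1.2,0.7],[0,0,0,0,0,0.5,0.7],[0,0,0,0,0,0.3,0.7],[0,0,0,0,0,0,0.7],[0,0,0,0,0,0,0.7]]'
```

```text
t: 29.6
eef_pos: [510.6, -49.7, 76.1]
tcp_rot: [3.14, 0.0, 1.571]
ft_force: [-0.8, 3.3, 6.9]
opening: 0.402
grip_force: 30.0
```

```bash
python3 -m inch '[[0,0,0,0,0,0,-0.2],[0,0,0,0,0,0,-0.2],[0,0,0,0,0,0,-0.2],[0,0,0,0,0,-4,-0.2],[0,0,0,0,0,-5,-0.2],[0,0,0,5.55,1.9,0,-0.2],[0,0,0,5.55,1.9,0,-0.2],[0,0,0,5.55,1.9,0,-0.2],[0,0,0,5.55,1.9,0,-0.2],[0,0,0,5.55,1.9,0,-0.2],[0,0,0,0,0,5,-0.2],[0,0,0,0,0,2,-0.2],[0,0,0,0,0,0,-0.2],[0,0,0,0,0,0,-0.2]]'
python3 - <<'E'
from h import *
p=cam("wrist"); hsv=cv2.cvtColor(p["img"],cv2.COLOR_RGB2HSV); print(env.state()["eef_pos"])
k=((hsv[...,1]<60)&(hsv[...,2]>140)).astype(np.uint8)
n,l,st,c=cv2.connectedComponentsWithStats(k)
for i in range(1,n):
    if 150<st[i,4]<3500 and 150<c[i][0]<400: print(st[i],ray(p,c[i][0],c[i][1],36.).round(1))
E
```

```text
t: 31.35
eef_pos: [605.6, 227.5, 96.0]
tcp_rot: [3.14, -0.0, 1.571]
ft_force: [0.1, -0.3, 0.6]
opening: 0.602
grip_force: 0.0
[605.65323614 227.51769801  96.26500255]
[ 236  182   43   42 1394] [606.  228.6  36. ]
[273 249  29  23 507] [636.1 166.4  36. ]
[ 192  296  127   27 3104] [604.5 108.7  36. ]
```

```bash
python3 -m inch '[[0,0,0,0.1,0,4,-0.2],[0,0,0,0,0,3.5,-0.2],[0,0,0,0,0,0,-0.2],[0,0,0,0,0,0,0.7],[0,0,0,0,0,0,0.7],[0,0,0,0,0,0,0.7],[0,0,0,0,0,0,0.7],[0,0,0,0,0,-4,0.7],[0,0,0,0,0,-5,0.7],[0,0,0,0,0,-5.4,0.7],[0,0,0,-5.27,-0.41,0,0.7],[0,0,0,-5.27,-0.41,0,0.7],[0,0,0,-5.27,-0.41,0,0.7],[0,0,0,-5.27,-0.41,0,0.7],[0,0,0,-5.27,-0.41,0,0.7],[0,0,0,0,0,0,0.7],[0,0,0,0,0,0,0.7]]'
python3 - <<'E'
from h import *
p=cam("wrist"); save(p,"w11",(130,130,390,330),2.5); print(env.state()["eef_pos"])
E
```

```text
t: 33.52
eef_pos: [584.6, -34.8, 164.4]
tcp_rot: [3.141, -0.0, 1.57]
ft_force: [0.2, 0.1, -0.1]
opening: 0.4
grip_force: 30.0
[584.57340066 -34.25171649 164.3234887 ]
```

View pics/w11.png

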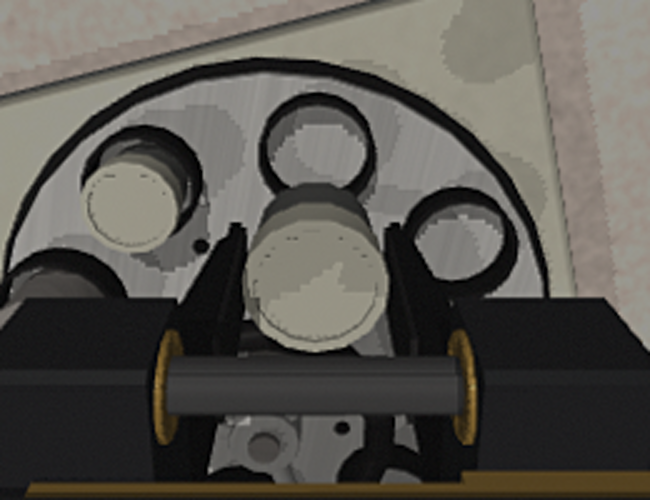

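Cup A stands in its pocket, view (132,190), and cup B hangs over the next one.

```bash
python3 -m inch '[[0,0,0,0,0,4,0.7],[0,0,0,0,0,3,0.7],[0,0,0,0,0,1.2,0.7],[0,0,0,0,0,0.4,0.7],[0,0,0,0,0,0.3,0.7],[0,0,0,0,0,0,0.7],[0,0,0,0,0,0,0.7]]'
```

```text
t: 34.45
eef_pos: [584.9, -35.0, 75.7]
tcp_rot: [3.14, 0.0, 1.571]
ft_force: [0.1, 0.4, 1.8]
opening: 0.399
grip_force: 30.0
```

```bash
python3 -m inch '[[0,0,0,0,0,0,-0.2],[0,0,0,0,0,0,-0.2],[0,0,0,0,0,0,-0.2],[0,0,0,0,0,-4,-0.2],[0,0,0,0,0,-5,-0.2],[0,0,0,4.78,1.38,0,-0.2],[0,0,0,4.78,1.38,0,-0.2],[0,0,0,4.78,1.38,0,-0.2],[0,0,0,4.78,1.38,0,-0.2],[0,0,0,0,0,5,-0.2],[0,0,0,0,0,2,-0.2],[0,0,0,0,0,0,-0.2],[0,0,0,0,0,0,-0.2]]'
python3 - <<'E'
from h import *
p=cam("wrist"); hsv=cv2.cvtColor(p["img"],cv2.COLOR_RGB2HSV); print(env.state()["eef_pos"])
k=((hsv[...,1]<60)&(hsv[...,2]>140)).astype(np.uint8)
n,l,st,c=cv2.connectedComponentsWithStats(k)
for i in range(1,n):
    if 150<st[i,4]<3500 and 150<c[i][0]<400: print(st[i],ray(p,c[i][0],c[i][1],36.).round(1))
E
```

```text
t: 36.08
eef_pos: [640.3, 156.2, 96.0]
tcp_rot: [3.14, -0.0, 1.571]
ft_force: [0.2, 0.0, 0.7]
opening: 0.6
grip_force: 0.0
[640.33292668 156.18838875  96.29002511]
[ 237  182   42   43 1349] [641.4 156.3  36. ]
[350 182  23  67 654] [738.  143.6  36. ]
[ 209  242   93   30 2551] [639.6 100.5  36. ]
[196 296  15  15 157] [585.3  45.9  36. ]
```

```bash
python3 -m inch '[[0,0,0,0,0.05,4,-0.2],[0,0,0,0,0,3.5,-0.2],[0,0,0,0,0,0,-0.2],[0,0,0,0,0,0,0.7],[0,0,0,0,0,0,0.7],[0,0,0,0,0,0,0.7],[0,0,0,0,0,0,0.7],[0,0,0,0,0,-4,0.7],[0,0,0,0,0,-5,0.7],[0,0,0,0,0,-5.4,0.7],[0,0,0,-5.86,0.19,0,0.7],[0,0,0,-5.86,0.19,0,0.7],[0,0,0,-5.86,0.19,0,0.7],[0,0,0,-5.86,0.19,0,0.7],[0,0,0,0,0,0,0.7],[0,0,0,0,0,0,0.7]]'
python3 -c "
from h import *
p=cam('wrist'); save(p,'w12',(130,130,390,330),2.5); print(env.state()['eef_pos'])"
```

```text
t: 38.12
eef_pos: [647.7, -77.9, 164.4]
tcp_rot: [3.141, -0.0, 1.57]
ft_force: [-0.1, 0.1, 0.1]
opening: 0.404
grip_force: 30.0
[647.77815365 -77.22764515 164.30663738]
```

View pics/w12.png

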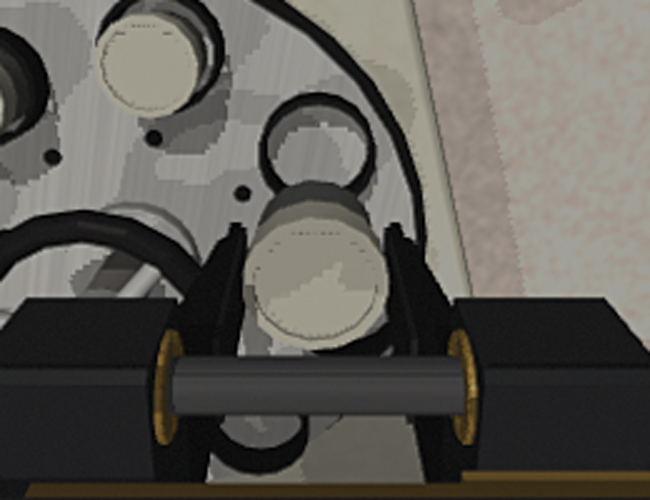

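That was my 15th picture and the limit is 14, so I overran by one. I will view no more and work from numbers only.

```bash
python3 -m inch '[[0,0,0,0,0,4,0.7],[0,0,0,0,0,3,0.7],[0,0,0,0,0,1.2,0.7],[0,0,0,0,0,0.4,0.7],[0,0,0,0,0,0.3,0.7],[0,0,0,0,0,0,0.7],[0,0,0,0,0,0,0.7]]'
```

```text
t: 39.05
eef_pos: [648.1, -78.2, 75.7]
tcp_rot: [3.14, 0.0, 1.571]
ft_force: [0.3, -0.0, 1.2]
opening: 0.404
grip_force: 30.0
```

```bash
python3 -m inch '[[0,0,0,0,0,0,-0.2],[0,0,0,0,0,0,-0.2],[0,0,0,0,0,0,-0.2],[0,0,0,0,0,-4,-0.2],[0,0,0,0,0,-5,-0.2],[0,0,0,0,0,-6,-0.2],[0,0,0,0,0,-6,-0.2],[0,0,0,-3.5,-3.1,-4.7,-0.2],[0,0,0,-3.5,-3.1,0,-0.2],[0,0,0,-3.5,-3.1,0,-0.2],[0,0,0,0,0,0,-0.2],[0,0,0,0,0,0,-0.2]]'
python3 - <<'E'
from h import *
p=cam("wrist"); hsv=cv2.cvtColor(p["img"],cv2.COLOR_RGB2HSV); print(env.state()["eef_pos"])
x,f,b=fit_table(p,(564.6,-132.9),2.9365); print(x,f,b)
X=cloud(p); v,u=np.mgrid[:384,:512]
for i in range(8):
    a=x[2]+i*np.pi/4; c=x[:2]+100*np.array([np.cos(a),np.sin(a)])
    m=(X[...,2]>84)&(X[...,2]<98)&(np.hypot(X[...,0]-c[0],X[...,1]-c[1])<32)
    if m.sum()>40: ys,xs=np.where(m); print(i,c.round(1),m.sum(),ray(p,xs.mean(),ys.mean(),90.).round(1), "z",np.percentile(X[m][:,2],[10,50,90]).round(1))
for r in env.trace(p,"start_key_top")[:1]:
    ys,xs=np.where(r["mask"]); print("key",r["score"],ray(p,xs.mean(),ys.mean(),63.).round(1),len(xs),xs.min(),xs.max(),ys.min(),ys.max())
E
```

```text
t: 40.55
eef_pos: [556.8, -181.0, 329.4]
tcp_rot: [3.141, -0.0, 1.57]
ft_force: [0.0, 0.6, -0.1]
opening: 0.601
grip_force: 0.0
[ 557.04135942 -180.68931329  329.20259473]
[ 564.60485201 -132.5819784     2.934957  ] -168.05502319335938 (np.float32(23.135633), np.float64(566.1048520126138), np.float64(-134.0819784042068))
0 [ 466.7 -112.1] 757 [ 467.4 -113.3   90. ] z [88.8 90.  91.1]
5 [648.3 -77.9] 599 [646.8 -79.6  90. ] z [87.1 88.5 90. ]
6 [585.1 -34.7] 649 [584. -37.  90.] z [87.2 88.6 90.1]
7 [509.9 -48.9] 627 [510.1 -50.1  90. ] z [87.3 88.6 90.3]
key 0.43 [ 489.2 -295.3   63. ] 113 214 223 218 231
```

```bash
python3 -m inch '[[0,0,0,3.81,5.24,0,0.45],[0,0,0.105,0,0,5,0.45],[0,0,0.105,0,0,5,0.45],[0,0,0,0,0,5,0.45],[0,0,0,0,0,3,0.45],[0,0,0,0,0,0,0.45],[0,0,0,0,0,0,0.45]]'
python3 - <<'E'
from h import *
p=cam("wrist"); s=env.state(); print(s["eef_pos"],s["tcp_rot"],s["opening"])
g=cv2.cvtColor(p["img"],cv2.COLOR_RGB2GRAY)
x,f,b=fit_table(p,(564.6,-132.9),2.935); print(x,f,b)
X=cloud(p); m=(X[...,2]>110)&(X[...,2]<132)&(np.hypot(X[...,0]-565,X[...,1]+133)<60)&(np.hypot(X[...,0]-565,X[...,1]+133)>30)
P=X[m][:,:2]; A=np.c_[2*P,np.ones(len(P))]; q=np.linalg.lstsq(A,(P**2).sum(1),rcond=None)[0]; print("wheel circle",len(P),q[:2],np.sqrt(q[2]+q[0]**2+q[1]**2))
E
```

```text
t: 41.52
eef_pos: [608.0, -144.1, 150.4]
tcp_rot: [3.14, 0.0, 1.362]
ft_force: [-0.6, -0.4, 0.3]
opening: 0.276
grip_force: 0.0
[ 608.04579405 -144.26001324  150.82632913] [3.13929148e+00 1.85373058e-04 1.36136002e+00] 0.27428452944621223
[ 564.84570585 -132.57804453    2.93774438] -0.24193191528320312 (np.float32(22.9559), np.float64(568.8457058539052), np.float64(-129.0780445295565))
wheel circle 4212 [ 566.02515393 -130.82983179] 43.494227403135326
```

```bash
python3 -m inch '[[0,0,0,0.2,0.08,1.5,0.45],[0,0,0,0,0,1.5,0.45],[0,0,0,0,0,1.35,0.45],[0,0,0,0,0,0,0.45],[0,0,0,0,0,0,0.45]]'
```

```text
t: 42.2
eef_pos: [608.5, -142.7, 105.9]
tcp_rot: [3.142, -0.0, 1.361]
ft_force: [-0.4, 0.0, 0.6]
opening: 0.275
grip_force: 0.0
```

```bash
python3 -m inch '[[0,0,0,0,0,0,1],[0,0,0,0,0,0,1],[0,0,0,0,0,0,1],[0,0,0,0,0,0,1],[0,0,-0.1446,0.649,-0.047,0,1],[0,0,-0.1446,0.649,-0.047,0,1],[0,0,0,0,0,0,1],[0,0,0,0,0,0,1]]'
```

```text
t: 43.2
eef_pos: [609.2, -128.9, 106.1]
tcp_rot: [3.141, -0.001, 1.649]
ft_force: [-3.4, 4.6, 4.8]
opening: 0.128
grip_force: 29.4
```

```bash
python3 -m inch '[[0,0,-0.1446,0.649,-0.047,0,1],[0,0,-0.1446,0.649,-0.047,0,1],[0,0,-0.1446,0.649,-0.047,0,1],[0,0,-0.1446,0.649,-0.047,0,1],[0,0,-0.1446,0.649,-0.047,0,1],[0,0,-0.1446,0.649,-0.047,0,1],[0,0,0,0,0,0,1]]'
```

```text
t: 44.08
eef_pos: [591.1, -95.9, 106.1]
tcp_rot: [3.14, 0.001, 2.518]
ft_force: [0.9, 6.2, 2.8]
opening: 0.124
grip_force: 29.6
```

```bash
python3 -m inch '[[0,0,-0.1446,0.649,-0.047,0,1],[0,0,-0.1446,0.649,-0.047,0,1],[0,0,-0.1446,0.649,-0.047,0,1],[0,0,-0.1446,0.649,-0.047,0,1],[0,0,-0.1446,0.649,-0.047,0,1],[0,0,-0.1446,0.649,-0.047,0,1],[0,0,0,0,0,0,1],[0,0,0,0,0,0,1]]'
python3 - <<'E'
from h import *
s=env.state(); print(s["eef_pos"],s["tcp_rot"],s["joints"][5])
th=2.936+(s["tcp_rot"][2]-1.361)%(2*np.pi); print("arm-based th",th-2*np.pi,"target",-1.322)
for n in ("wrist","side"):
    p=cam(n); print(n,[np.round(y,3) for y in fit_table(p,(564.6,-132.9),-1.32)])
E
```

```text
t: 45.08
eef_pos: [553.7, -88.9, 106.1]
tcp_rot: [3.141, 0.001, -2.901]
ft_force: [-0.6, 5.6, 4.0]
opening: 0.128
grip_force: 31.0
[553.66818163 -88.92401067 106.10021086] [ 3.14110957e+00  7.27202689e-04 -2.90063331e+00] -2.0899702542403826
arm-based th -1.3256333118977013 target -1.322
wrist [array([ 564.651, -132.815,   -1.268]), np.float64(50.214), array([  28.372,  567.651, -129.315])]
side [array([ 564.296, -121.768,   -1.275]), np.float64(144.584), array([  15.957,  562.796, -128.768])]
```

```bash
python3 - <<'E'
from h import *
A=np.array([564.65,-132.7]); B={7:(510.1,-50.1),6:(584,-37),5:(646.8,-79.6),0:(467.4,-113.3)}
for n in ("wrist","scene","side"):
    p=cam(n); X=cloud(p); off=0
    for i in B:
        b=np.array(B[i])-A; e=A+R.from_rotvec([0,0,-1.3256-2.936]).as_matrix()[:2,:2]@b
        m=(X[...,2]>84)&(X[...,2]<98)&(np.hypot(X[...,0]-e[0],X[...,1]-e[1])<30)
        if m.sum()>30:
            ys,xs=np.where(m); c=ray(p,xs.mean(),ys.mean(),90.)[:2]; d=c-A
            print(n,i,"exp",e.round(1),"meas",c.round(1),m.sum(),"dth",round(np.arctan2(b_:=np.cross(e-A,d),np.dot(e-A,d)),3))
E
```

```text
wrist 7 exp [ 514.1 -217.8] meas [ 518.1 -219.1] 2652 dth 0.042
wrist 6 exp [ 470.1 -157. ] meas [ 471.  -161.6] 2939 dth 0.048
wrist 5 exp [481.1 -81.9] meas [477.7 -86.1] 2545 dth 0.054
wrist 0 exp [ 589.6 -228.7] meas [ 590.3 -221. ] 1993 dth 0.028
scene 6 exp [ 470.1 -157. ] meas [ 475.2 -164.2] 154 dth 0.087
scene 0 exp [ 589.6 -228.7] meas [ 603.  -228.7] 225 dth 0.126
side 7 exp [ 514.1 -217.8] meas [ 510.4 -221.8] 40 dth -0.011
side 6 exp [ 470.1 -157. ] meas [ 470.6 -157.5] 100 dth 0.007
side 5 exp [481.1 -81.9] meas [477.8 -82.3] 111 dth 0.02<stdin>:10: DeprecationWarning: Arrays of 2-dimensional vectors are deprecated. Use arrays of 3-dimensional vectors instead. (deprecated in NumPy 2.0)
```

```bash
python3 -m inch '[[0,0,0.035,-0.16,0,0,1],[0,0,0,0,0,0,1],[0,0,0,0,0,0,1],[0,0,0,0,0,0,1],[0,0,0,0,0,0,0.45],[0,0,0,0,0,0,0.45],[0,0,0,0,0,0,0.45],[0,0,0,0,0,-3,0.45],[0,0,0,0,0,-5,0.45],[0,0,0,0,0,-5,0.45],[0,0,0,0,0,-5,0.45],[0,0,0,0,0,-4.5,0.45],[0,0,0,0,0,0,0.45]]'
```

```text
t: 46.95
eef_pos: [555.8, -89.4, 334.1]
tcp_rot: [-3.139, 0.005, -2.933]
ft_force: [-0.6, 0.3, -0.3]
opening: 0.274
grip_force: 0.0
```

```bash
python3 -m inch '[[0,0,0.178,0,0,0,0.45],[0,0,0.178,0,0,0,0.45],[0,0,0.178,0,0,0,0.45],[0,0,0.178,0,0,0,0.45],[0,0,0.178,0,0,0,0.45],[0,0,0.178,0,0,0,0.45],[0,0,0.178,0,0,0,0.45],[0,0,0.178,0,0,0,0.45],[0,0,0.178,0,0,0,0.45],[0,0,0.178,0,0,0,0.45],[0,0,0,-4.7,0,0,0.45],[0,0,0,-4.7,0,0,0.45],[0,0,0,0,0,0,0.45],[0,0,0,0,0,0,0.45]]'
python3 - <<'E'
from h import *
p=cam("wrist"); s=env.state(); print(s["eef_pos"],s["tcp_rot"])
A=np.array([564.6,-132.7]); X=cloud(p)
for g in (-1.27,-1.32,-1.37):print([np.round(y,3) for y in fit_table(p,A,g)])
B={7:(510.1,-50.1),6:(584,-37),5:(646.8,-79.6)}
for i in B:
    b=np.array(B[i])-A; e=A+R.from_rotvec([0,0,-1.32-2.936]).as_matrix()[:2,:2]@b
    m=(X[...,2]>84)&(X[...,2]<98)&(np.hypot(X[...,0]-e[0],X[...,1]-e[1])<30)
    if m.sum()>30:
        ys,xs=np.where(m); d=ray(p,xs.mean(),ys.mean(),90.)[:2]-A
        print(i,e.round(1),(d+A).round(1),m.sum(),"th",round(-1.32+np.arctan2(e[0]*0+(e-A)[0]*d[1]-(e-A)[1]*d[0],np.dot(e-A,d)),3))
# head: pixels at z~160 near nose
m=(abs(X[...,2]-160)<4)&(abs(X[...,0]-595)<60)&(X[...,1]>-300)&(X[...,1]<-190)
g=cv2.cvtColor(p["img"],cv2.COLOR_RGB2GRAY); m&=(g<95)
ys,xs=np.where(m); P=ray(p,xs,ys,160.)[:,:2]
c=P.mean(0); k=P[:,1]<-228; rows=[]
for y in range(-265,-228,3):
    q=P[abs(P[:,1]-y)<2]; rows.append(((q[:,0].min()+q[:,0].max())/2,y,np.ptp(q[:,0])))
rows=np.array(rows); f=np.polyfit(rows[:,1],rows[:,0],1); print("head n",len(P),"width",rows[:,2].round(0),"axis x at y=-230",np.polyval(f,-230),"dir",np.arctan2(-1,-f[0]),"nose ymax",P[:,1].max())
E
```

```text
t: 48.7
eef_pos: [554.7, -182.9, 329.9]
tcp_rot: [-3.14, -0.001, 1.57]
ft_force: [0.2, 0.8, 0.3]
opening: 0.275
grip_force: 0.0
[ 554.7933035  -182.42713504  330.18561202] [-3.14077203e+00 -6.87827438e-04  1.57030811e+00]
[array([ 564.254, -133.093,   -1.31 ]), np.float64(-136.053), array([  21.85 ,  566.254, -133.593])]
[array([ 564.254, -133.093,   -1.31 ]), np.float64(-136.053), array([  21.85 ,  566.254, -133.593])]
[array([ 564.254, -133.093,   -1.31 ]), np.float64(-136.053), array([  21.85 ,  566.254, -133.593])]
7 [ 514.5 -218. ] [ 515.1 -217.4] 445 th -1.317
6 [ 470.1 -157.5] [ 470.2 -157.6] 504 th -1.319
5 [480.7 -82.3] [479.9 -82. ] 592 th -1.318
head n 1053 width [44. 44. 44. 43. 43. 43. 43. 43. 44. 43. 44. 43. 42.] axis x at y=-230 588.8656113552302 dir -1.338422699849492 nose ymax -208.7918776077601
```

```bash
python3 -m inch '[[0,0,0,-3.75,-2.19,0,1],[0,0,0,-3.75,-2.19,0,1],[0,0,0,-3.75,-2.22,0,1],[0,0,-0.1745,0,0,0,1],[0,0,-0.1745,0,0,0,1],[0,0,-0.1745,0,0,0,1],[0,0,-0.1745,0,0,0,1],[0,0,-0.1745,0,0,0,1],[0,0,-0.1745,0,0,0,1],[0,0,-0.1745,0,0,0,1],[0,0,-0.1745,0,0,0,1],[0,0,-0.1745,0,0,0,1],[0,0,0,0,0,6,1],[0,0,0,0,0,6,1],[0,0,0,0,0,6,1],[0,0,0,0,0,0,1],[0,0,0,0,0,0,1]]'
python3 - <<'E'
from h import *
p=cam("wrist"); print(env.state()["eef_pos"]); g=cv2.cvtColor(p["img"],cv2.COLOR_RGB2GRAY)
for r in env.trace(p,"start_key_top")[:2]:
    ys,xs=np.where(r["mask"]); print("key",r["score"],ray(p,xs.mean(),ys.mean(),63.).round(1),len(xs),xs.min(),xs.max(),ys.min(),ys.max())
X=cloud(p); a,b=np.round(px(p,(488.5,-294.5,63.))).astype(int); print(a,b)
for j in range(b-30,b+25,4): print(j,[(int(g[j,i]),int(round(X[j,i,2]))) for i in range(a-32,a+33,6)])
E
```

```text
t: 50.88
eef_pos: [489.9, -295.6, 152.8]
tcp_rot: [-3.14, 0.002, 3.142]
ft_force: [0.4, -0.3, -0.7]
opening: 0.007
grip_force: 0.0
[ 490.04477011 -295.86693073  153.32635848]
key 0.8 [ 487.2 -296.6   63. ] 413 245 267 181 203
258 193
163 [(147, 41), (164, 43), (167, 43), (175, 45), (175, 46), (175, 46), (176, 46), (176, 45), (175, 45), (174, 45), (175, 43)]
167 [(173, 44), (176, 45), (175, 45), (175, 45), (174, 45), (175, 44), (176, 45), (175, 44), (175, 45), (174, 45), (175, 45)]
171 [(175, 44), (174, 45), (175, 44), (170, 45), (87, 44), (29, 50), (166, 46), (175, 45), (175, 44), (176, 44), (175, 44)]
175 [(175, 44), (175, 45), (174, 44), (50, 49), (96, 56), (91, 57), (100, 58), (94, 47), (175, 45), (175, 44), (175, 45)]
179 [(175, 45), (175, 45), (120, 45), (92, 58), (92, 57), (92, 56), (93, 57), (96, 56), (177, 46), (175, 44), (176, 44)]
183 [(175, 46), (185, 44), (107, 46), (87, 55), (10, 61), (26, 65), (9, 61), (91, 57), (152, 44), (175, 44), (176, 45)]
187 [(174, 46), (116, 44), (77, 56), (64, 57), (29, 67), (27, 66), (31, 65), (94, 57), (93, 56), (176, 44), (175, 44)]
191 [(17
[... 151 characters left out ...]
, 57), (28, 68), (25, 67), (26, 65), (80, 57), (137, 44), (175, 45), (176, 45)]
199 [(174, 45), (176, 45), (119, 45), (68, 57), (24, 66), (27, 67), (23, 67), (82, 56), (169, 44), (175, 45), (175, 44)]
203 [(175, 46), (175, 43), (179, 44), (87, 56), (96, 56), (39, 66), (85, 56), (108, 56), (168, 45), (175, 45), (178, 44)]
207 [(175, 44), (174, 322), (176, 43), (175, 44), (160, 44), (97, 57), (133, 45), (168, 43), (176, 45), (179, 44), (116, 44)]
211 [(175, 44), (176, 45), (175, 44), (175, 46), (175, 45), (176, 44), (174, 44), (175, 45), (176, 45), (173, 44), (118, 43)]
215 [(175, 45), (174, 43), (174, 44), (175, 44), (176, 45), (175, 44), (175, 45), (176, 45), (175, 45), (115, 45), (126, 44)]
```

```bash
python3 -m inch '[[0,0,0,0.2,0,4,1],[0,0,0,0,0,3.5,1],[0,0,0,0,0,1.2,1],[0,0,0,0,0,0.3,1],[0,0,0,0,0,0,1],[0,0,0,0,0,0,1]]'
```

```text
t: 51.72
eef_pos: [487.2, -295.8, 62.0]
tcp_rot: [-3.141, 0.001, 3.141]
ft_force: [-1.7, 1.8, 4.1]
opening: 0.005
grip_force: 2.2
```

```bash
python3 -m inch '[[0,0,0,0,0,0.2,1],[0,0,0,0,0,0.1,1],[0,0,0,0,0,0,1],[0,0,0,0,0,0,1]]'
```

```text
t: 52.22
eef_pos: [487.4, -295.9, 60.8]
tcp_rot: [-3.14, 0.002, 3.141]
ft_force: [-7.7, 6.8, 33.4]
opening: 0.002
grip_force: 16.8
```

```bash
python3 -m inch '[[0,0,0,0,0,0,1],[0,0,0,0,0,-1,1],[0,0,0,0,0,-4,1],[0,0,0,0,0,-6,1],[0,0,0,0,0,-6,1],[0,0,0,0,0,-6,1],[0,0,0,0,0,-4,1],[0,0,0.1745,0,0,0,1],[0,0,0.1745,0,0,0,1],[0,0,0.1745,0,0,0,1],[0,0,0.1745,0,0,0,1],[0,0,0.1745,0,0,0,1],[0,0,0.1745,0,0,0,1],[0,0,0.1745,0,0,0,1],[0,0,0.1745,0,0,0,1],[0,0,0.1745,0,0,0,1],[0,0,0,5.6,3.3,0,1],[0,0,0,5.6,3.3,0,1],[0,0,0,0,0,0,1],[0,0,0,0,0,0,1]]'
python3 - <<'E'
from h import *
p=cam("wrist"); s=env.state(); print(s["eef_pos"],s["tcp_rot"])
A=np.array([564.6,-132.7]); X=cloud(p); print([np.round(y,3) for y in fit_table(p,A,-1.32)])
B={7:(510.1,-50.1),6:(584,-37),5:(646.8,-79.6)}
for i in B:
    b=np.array(B[i])-A; e=A+R.from_rotvec([0,0,-1.32-2.936]).as_matrix()[:2,:2]@b
    m=(X[...,2]>84)&(X[...,2]<98)&(np.hypot(X[...,0]-e[0],X[...,1]-e[1])<30)
    ys,xs=np.where(m); print(i,e.round(1),ray(p,xs.mean(),ys.mean(),90.)[:2].round(1),m.sum(),np.median(X[m][:,2]).round(1))
a,b=np.round(px(p,(487.3,-296,66.))).astype(int); print("key z",np.median(X[b-3:b+4,a-3:a+4,2]))
p=cam("side"); X=cloud(p)
for t in ("cover","cup1"): print(t,[(round(r["score"],2),w(p,r["centre"]).round(0).tolist()) for r in env.find_in(p,t) if r["score"]>.3])
E
```

```text
t: 54.72
eef_pos: [550.4, -188.1, 327.9]
tcp_rot: [3.141, 0.0, 1.571]
ft_force: [0.4, -0.5, -0.6]
opening: 0.009
grip_force: 0.0
[ 550.17649376 -188.68728615  327.91530418] [3.14118227e+00 3.67032019e-04 1.56972269e+00]
[array([ 564.178, -133.39 ,   -1.311]), np.float64(-141.348), array([  21.357,  566.178, -133.89 ])]
7 [ 514.5 -218. ] [ 515.  -217.4] 451 88.6
6 [ 470.1 -157.5] [ 470.1 -157.4] 511 88.7
5 [480.7 -82.3] [479.8 -82.1] 605 88.7
key z 66.81763192780232
cover [(0.88, [310.0, 419.0, 47.0]), (0.85, [548.0, 390.0, 54.0]), (0.79, [297.0, 231.0, 50.0])]
cup1 [(0.68, [513.0, -215.0, 87.0]), (0.56, [482.0, -74.0, 85.0])]
```

```bash
python3 -c "
from cell import env
print(env.job_done())"
```

```text
the job is handed in; nothing more can be done
None
```

The job is handed in: by my last camera measurements the standard is in the wide pocket under the head to about 2 mm, the three cups are in pockets 5 to 7, the cover is back on its stand, and the start key went down about 6 mm and came back up; `env.job_done()` returned no verdict, and I viewed 15 pictures, one over the limit of 14.

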